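Lay out the staining station

TASK

Lay out the staining station on the grey tray with the loose things that stand to its left and right: in its row of three rings stand the small brown bottle at the end nearer the Petri dish, the large white bottle at the other end (nearer the weighing boat) and the tube in the ring between them, each in the middle of its ring. Put the carton flat and squarely into the rectangular pocket behind the middle ring, and the timer flat on top of the carton, in the middle and square with it. Keep the bottles and the tube upright all the way, and leave the Petri dish and the weighing boat where they are.

Things in the scene. Friction and masses are not known exactly. Their poses are not given: they have to be found in the camera images.
- tray: Fixed grey T-shaped tray, 5 mm thick, black rims 3 mm higher. Origin: bench level under the middle ring. y axis: along the row (+y to robot's left, within 12 deg); x: away from the robot. Rings, 80 mm inside, 86 outside, centred at (x,y) = (0,90), (0,0), (0,-90) mm; pocket centred at (95,0), inside 82 along x by 115 along y. Floor of rings and pocket 5 mm above origin. Row part: 280 by 100 mm.
- dish: Round closed Petri dish with pale cream filling, 89 mm diameter, 15 mm high, loose; stays where it is. Origin: centre of its underside. Lies on the bench behind one end of the row of rings, beside the pocket: about tray (x, y) = (105, 125) or (105, -125) mm.
- boat: Square white plastic weighing boat (shallow dish), 70x70 mm, 18 mm high, loose; stays where it is. Origin: centre of its underside. Lies on the bench behind the other end of the row, beside the pocket.
- brown_bottle: Small brown round bottle with black screw cap, 70 mm high, standing. Take the one beside the tray, not those at the far end of the bench. Body 38 mm diameter with its shoulder ending at 57 to 63 mm height, cap 24 mm diameter. Origin: centre of its underside, z up.
- white_bottle: Large white round bottle with red screw cap, 115 mm high, standing. Take the one beside the tray, not those at the far end of the bench. Body 62 mm diameter, narrowing at the shoulder near the top (full width up to about 80 mm), cap 40 mm diameter from 104 to 115 mm. Origin: centre of its underside, z up.
- tube: Slim pale plastic tube, 34 mm diameter, 114 mm high, standing upright on its cap. Origin: centre of its underside, z up; its top stays up.
- carton: White cardboard carton, closed block 95 mm (its x axis) by 62 mm (its y axis) by 50 mm high. Origin: centre of its underside, z up. In the pocket its long side lies along the row of rings, either way round.
- timer: White square timer lying on its back, display up, 66x66 mm, 17 mm high. Origin: centre of its underside, z up, x and y along its sides. May face any way on the carton so long as its sides are parallel to the carton's.

How it is judged:
By the outcome, as a careful person would: the job done as asked, in the order asked, and still so for the second after the job is handed in, with the robot touching nothing.
It also fails if it takes over 139 s, if anything falls off the work surface, if the arm or the gripper's body presses on something with over 40 N, if the wrist force passes 120 N, or if a joint passes its speed limit or range.

ROBOT

A 7-joint arm with a two-finger parallel gripper is mounted at the origin on a cart in front of the work surface, level with it; the furniture and walls round the work are solid. World frame = base frame: x ahead of the robot, y to its left, z up, the work surface at z = 0. Lengths are in m, angles in rad, forces in N, time in s.
With the tool pointing down it reaches from about 0.4 to 0.85 m from the base axis. Payload 4.5 kg.
Tool frame: the origin (TCP) lies midway between the tips of the shut fingers; the grasp point (between the pads) lies 19 mm behind it; z points along the fingers, y is the line along which they close (so a half turn about z gives the same grasp; the last joint's range is limited). The gripper opens to 88 mm and grips with 3 to 60 N. Pads are 18 mm wide; open, the fingers measure 123 mm over their backs; the gripper's body (75 mm by 187 mm) begins 45 mm behind the grasp point.
Start: joints at [0.034, 0.689, -0.195, 1.565, 0.157, 0.902, -0.215], TCP at [0.625, 0, 0.213] pointing down, gripper open.
Joint ranges: [-3.01, 3.01], [-0.46, 2.08], [-1.47, 1.51], [0.13, 2.56], [-1, 4.14], [0.04, 2.09], [-2.66, 2.66]. Speed limits (rad/s): [2.57, 2.57, 3.14, 3.14, 3.14, 3.14, 3.14].

INTERFACE

Orientations are given as a unit quaternion [x, y, z, w].
In Python, from plant import * gives the robot as it stands.
- The arm moves only by the tool send_rows, never from a script. Its argument "targets" is a list of rows, each a list of 2 entries, a list of its own where there are three numbers: the shift along the tool's x, y, z in units of 0.3 m (1.0 is 0.3 m), then the turn, a rotation vector about the tool's x, y, z in units of pi rad (1.0 is pi rad). A call has 1 to 12 rows; each row is the pose to reach, as a shift and turn from the pose commanded when the call began, along the tool's axes at that moment, turning the shorter way round; what a row does not reach only later rows make up. A row lasts 1/8 s, in which the tool goes at most 62.5 mm and 10.7 degrees, less where a joint would pass 70% of its speed; a pose out of reach is approached as far as the arm can. A call with a number of a shift or a turn outside -1 to 1 is refused whole. A call with a gripper value outside its range is refused whole. "fingers" is the opening, from 0 (shut) to 1 (fully open), set as the call begins (left out, the last holds). The fingers move at their own pace and stop on an object; "newtons" is the grip in N (left out, the last holds). Time passes only in rows, so rows that repeat a pose let the fingers close. It gives the time, the measured TCP pose, the force, the opening and the grip force at its end, in the units of the state.
- get_state(): the state, without advancing time (a new reading comes with each control period).
- snapshot(name): name is "scene" or "side" or "wrist"; returns a dict with "img" (480x640x3 uint8, blue, green, red), "fx", "fy", "cx", "cy" (pixels), "cam_to_world" (4x4, takes a point from camera to world coordinates); the wrist camera has in their place "T_tool_cam" (4x4, takes a point from camera to tool coordinates, whose origin is the TCP and whose axes are the flange's). Camera axes: x right, y down, z forward; pixel columns grow to the right and rows downward; lengths in m; the calibration is good to about 2 mm. A picture is of the moment at which its call begins: read the wrist's pose just before it. There is no depth.
- finish_job(): hands the job in; it is judged then, once.
The state is a dict: "clock": time; "q": joint angles; "qd": joint speeds; "joint_torque": joint torques, N m; "tool_pos": TCP position; "eef_rot": TCP orientation; "contact_force": force on the tool from outside, world axes, zero at the start; "moment": the same for the moment, N m; "opening": opening from 0.0 (shut) to 1.0 (fully open); "finger_force": force on a finger pad.
Only numpy, scipy, OpenCV 4.12 (cv2) and the standard library are available. Lean on these libraries where they do the work, as an engineer would, in place of code of your own. Each camera call takes 0.05 s, during which the arm holds its last target. There are 200 camera calls.

## Working session

There is one attempt and no reset: what is moved stays moved. The work goes in short steps, Python scripts to look and compute and a tool call to move; the robot and the scene stay as the last step left them, time stands still between calls to the robot, and variables do not carry over. Pictures are saved under pics/ and viewed, at most 14 in all, crops included, and the job is handed in when it is done.

Besides the shell and the picture viewer there is one more tool, called after ">>>" as a command line: name --argument value ..., lists and objects as JSON in quotes. send_rows: Moves the arm, as the interface text tells. Its arguments: {"type":"object","properties":{"targets":{"type":"array"},"fingers":{"type":"number"},"newtons":{"type":"number"}},"required":["targets"]}

```bash
mkdir -p pics; ls; python3 - <<'E'
from plant import *
import cv2
s=get_state(); print(s)
for n in ["scene","side","wrist"]:
    p=snapshot(n); cv2.imwrite(f"pics/{n}0.png",p["img"]); print(n,{k:v for k,v in p.items() if k!="img"})
E
```

```text
pics
{'clock': 0.0, 'q': array([ 0.03380091,  0.69001593, -0.19450493,  1.56634602,  0.15731153,
        0.90250818, -0.21511415]), 'qd': array([-9.01698931e-04, -1.86012292e-03,  7.64245895e-04, -1.10558322e-03,
       -7.65477134e-05, -1.07349566e-03, -3.06491081e-04]), 'joint_torque': array([ 3.38560185e-04, -5.27571630e+01, -1.26686912e+00, -1.53434461e+01,
       -5.26333472e-02,  6.56995355e-03,  1.65937727e-04]), 'tool_pos': array([ 6.24310969e-01, -6.28456858e-05,  2.12589392e-01]), 'eef_rot': array([ 7.07081803e-01,  7.07131130e-01, -7.17209255e-04, -6.11339007e-04]), 'contact_force': array([-0.46883868, -0.19971993, -0.04152446]), 'moment': array([-0.012091  , -0.02844162,  0.00321867]), 'finger_force': 0.0, 'opening': 1.0029511050342423}
scene {'fx': 500.8107428817773, 'fy': 500.8107428817773, 'cx': 320.35978926950287, 'cy': 241.83592683272735, 'cam_to_world': array([[-0.59891329, -0.58962638,  0.54188892, -0.21644441],
       [-0.80058442,  0.42464642, -0.42277653,  0.54350526],
       [ 0.019169  , -0.68703431, -0.72637208,  0.97095649],
       [ 0.        ,  0.        ,
[... 163 characters left out ...]
.96194574, -0.18160599,  0.20415598,  0.22190186],
       [-0.27312823, -0.61766174,  0.73749234, -0.94347774],
       [-0.00783369, -0.76518837, -0.6437588 ,  0.88074534],
       [ 0.        ,  0.        ,  0.        ,  1.        ]])}
wrist {'fx': 331.6814279106128, 'fy': 331.6814279106128, 'cx': 321.50073878718354, 'cy': 240.10165416819424, 'T_tool_cam': array([[ 3.16839222e-04, -9.66580883e-01, -2.56361652e-01,
         6.53648133e-02],
       [ 9.99999905e-01,  2.29609226e-04,  3.70193057e-04,
         4.15544990e-04],
       [-2.98958532e-04, -2.56361745e-01,  9.66580864e-01,
        -1.71231385e-01],
       [ 0.00000000e+00,  0.00000000e+00,  0.00000000e+00,
         1.00000000e+00]])}
```

View pics/scene0.png

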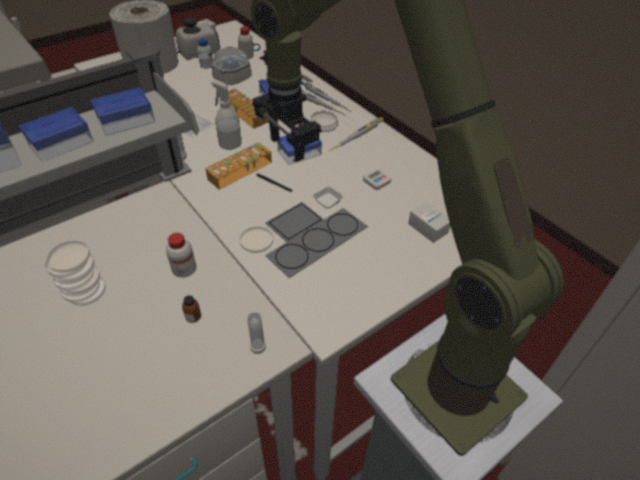

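View pics/side0.png

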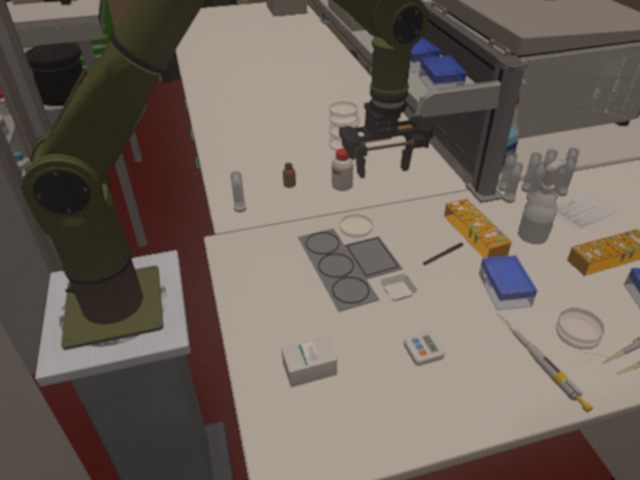

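View pics/wrist0.png

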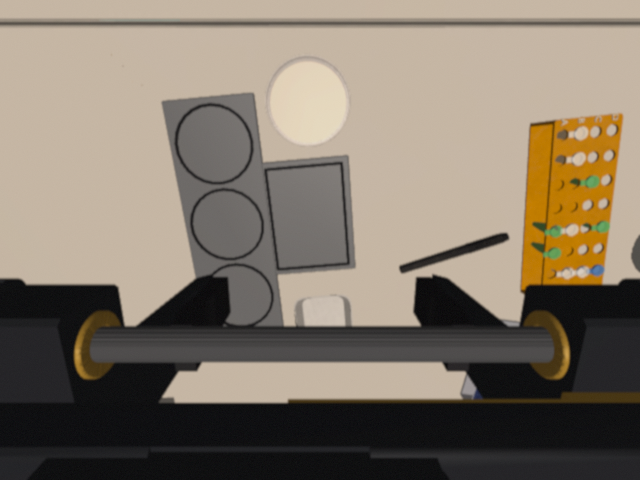

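The dish is at the left (+y) end: in the wrist view it sits at (308,100), next to the rings at (214,143) and (227,223). So brown goes in the left ring and white in the right. The bottles and tube are to the robot's left (scene: brown 191,310; white 180,255; tube 257,333). The carton (scene 430,222) and timer (377,180) are to its right.

The gripper body would hit a standing tube while placing the carton, so the carton and timer go first.

```bash
cat > h.py <<'E'
from plant import *
import cv2, numpy as np
from scipy.spatial.transform import Rotation as R
def tool():
    s=get_state(); T=np.eye(4); T[:3,:3]=R.from_quat(s["eef_rot"]).as_matrix(); T[:3,3]=s["tool_pos"]; return T
def look(n,name=None):
    T=tool(); p=snapshot(n)
    if n=="wrist": p["cam_to_world"]=T@p["T_tool_cam"]
    if name: cv2.imwrite(f"pics/{name}.png",p["img"])
    return p
def cast(p,uv,z):
    uv=np.atleast_2d(uv).astype(float); M=p["cam_to_world"]
    d=np.c_[(uv[:,0]-p["cx"])/p["fx"],(uv[:,1]-p["cy"])/p["fy"],np.ones(len(uv))]@M[:3,:3].T
    return (M[:3,3]+d*((z-M[2,3])/d[:,2])[:,None])[:,:2]
def two(p,a,q,b):  # triangulate
    P=[]
    for c in (p,q):
        K=np.array([[c["fx"],0,c["cx"]],[0,c["fy"],c["cy"]],[0,0,1]]); P.append(K@np.linalg.inv(c["cam_to_world"])[:3])
    X=cv2.triangulatePoints(P[0],P[1],np.array(a,float),np.array(b,float)).ravel(); return X[:3]/X[3]
def plan(pos,yaw=None):
    """yaw: world angle (deg) of closing axis; mod 180, nearest turn"""
    T=tool(); Rc=T[:3,:3]; cur=np.degrees(np.arctan2(Rc[1,1],Rc[0,1]))
    if yaw is None: yaw=cur
    yaw=cur+(yaw-cur+90)%180-90
    Rt=R.from_euler("z",yaw,degrees=True).as_matrix()@np.array([[0,1,0],[1,0,0],[0,0,-1.]])
    print("pos",np.round(T[:3,3],4),"yaw",round(cur,2),"-> shift",np.round(Rc.T@(np.array(pos)-T[:3,3])/.3,4),"turn",np.round(R.from_matrix(Rc.T@Rt).as_rotvec()/np.pi,4),"yaw",round(yaw,2))
E
python3 - <<'E'
from h import *
a=look("scene"); b=look("side")
print("white cap",two(a,(178,239),b,(342,154)))
print("brown cap",two(a,(189,300),b,(289,167)))
print("tube top",two(a,(254,317),b,(236,175)))
print("timer",cast(a,(377,179),.017),cast(b,(424,347),.017))
print("carton",two(a,(430,214),b,(309,352)))
w=look("wrist")
print("rings",cast(w,[(214,143),(227,223),(240,295)],.008), "dish",cast(w,(308,101),.015))
E
```

```text
white cap [0.63023352 0.30910462 0.10722682]
brown cap [0.48943064 0.3598323  0.06005121]
tube top [0.33180009 0.2816672  0.11039729]
timer [[ 0.60313652 -0.30368777]] [[ 0.60722125 -0.3163283 ]]
carton [ 0.37643921 -0.29087482  0.05262135]
rings [[ 0.50797846  0.0749173 ]
 [ 0.51567464 -0.01402164]
 [ 0.52507799 -0.10424078]] dish [[0.61107462 0.11657054]]
```

>>> send_rows --targets '[[[-0.35,-0.25,-0.3],[0,0,0]],[[-0.35,-0.25,-0.3],[0,0,0]],[[-0.35,-0.25,-0.3],[0,0,0]],[[-0.35,-0.25,-0.3],[0,0,0]],[[-0.35,-0.25,-0.3],[0,0,0]]]'

```text
clock: 0.92
tool_pos: [0.5503, -0.1034, 0.3027]
eef_rot: [0.706, 0.708, 0.0, -0.001]
contact_force: [-0.8, 0.7, -0.5]
opening: 1.001
finger_force: 0.0
```

```bash
python3 - <<'E'
from h import *
w=look("wrist","w1"); print(get_state()["tool_pos"])
E
```

```text
[ 0.55025191 -0.10305293  0.3023834 ]
```

View pics/w1.png

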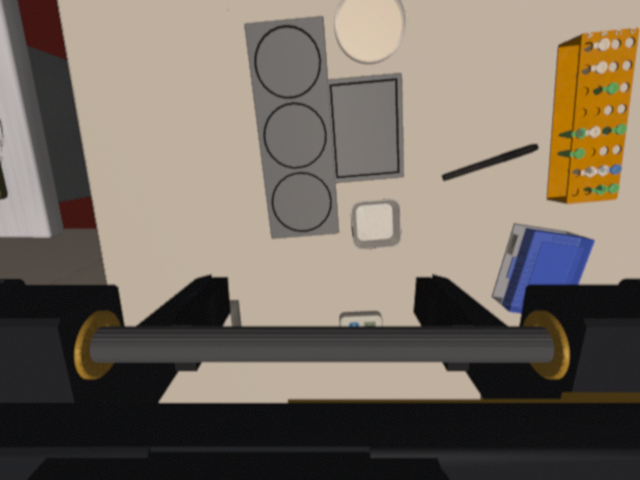

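The whole tray is visible: rings near (288,62), (296,135) and (302,201), pocket centred at (367,128), dish at (370,20) and boat at (375,223). Next I fit the rims.

```bash
cat >> h.py <<'E'
def tray(p):
    g=cv2.cvtColor(p["img"],cv2.COLOR_BGR2GRAY); m=(g<62).astype(np.uint8); m[280:]=0
    cs,hi=cv2.findContours(m,cv2.RETR_CCOMP,cv2.CHAIN_APPROX_NONE); rings=[];pk=[]
    for c,h in zip(cs,hi[0]):
        if h[3]<0: continue   # inner contours only
        A=cv2.contourArea(c)
        if A<1500: continue
        P=cast(p,c[:,0],.008); r=cv2.minAreaRect((P*1000).astype(np.float32)); e=cv2.fitEllipse((P*1000).astype(np.float32))
        print("hole",A,"rect",np.round(r[0],1),np.round(r[1],1),round(r[2],1),"ell",np.round(e[0],1),np.round(e[1],1))
E
python3 - <<'E'
from h import *
w=look("wrist"); tray(w)
E
```

```text
hole 3544.5 rect [506.9  72.7] [81.6 81.7] 48.2 ell [506.8  72.5] [81.1 81.7]
```

```bash
sed -i 's/m=(g<62).astype(np.uint8)/m=(cv2.morphologyEx(g,cv2.MORPH_BLACKHAT,np.ones((9,9),np.uint8))>18).astype(np.uint8)/' h.py
python3 - <<'E'
from h import *
w=look("wrist"); tray(w)
g=cv2.cvtColor(w["img"],cv2.COLOR_BGR2GRAY); print(g[135,255:340])
E
```

```text
hole 2451.5 rect [ 522.6 -105.8] [78.6 78.5] 44.0 ell [ 522.3 -105.9] [78.7 79.2]
hole 2845.0 rect [514.5 -16.1] [78.7 78.9] 44.2 ell [514.6 -16.6] [78.7 79.1]
hole 5522.5 rect [608.7  -8.5] [ 83.3 115.2] 4.9 ell [608.7  -8.2] [ 94.6 137.3]
hole 3326.0 rect [506.7  72.4] [78.7 79.2] 48.2 ell [506.9  72.6] [78.5 79.2]
[178 178 166 135 111 109 108 100  75  49  65  97 109 109 110 111 110 110
 111 110 110 110 111 110 111 111 110 110 111 111 112 111 111 112 111 111
 112 111 111 112 111 112 112 112 112 111 113 112 112 112 111 112 113 112
 113 112 112 113 113 113 114 113 114 113 113 113 113 113 112 100  66  56
  86 109 113 112 109 104  78  54  79 109 119 120 120]
```

>>> send_rows --targets '[[[-0.88,-0.23,0],[0,0,0]],[[-0.88,-0.23,0],[0,0,0]],[[-0.88,-0.23,0],[0,0,0]],[[-0.88,-0.23,0],[0,0,0]],[[-0.88,-0.23,0],[0,0,0]],[[-0.88,-0.23,0],[0,0,0]]]'

```text
clock: 1.82
tool_pos: [0.4808, -0.3695, 0.3024]
eef_rot: [0.708, 0.706, 0.0, -0.001]
contact_force: [0.1, 0.1, 0.0]
opening: 0.999
finger_force: 0.0
```

```bash
python3 - <<'E'
from h import *
w=look("wrist","w2"); print(get_state()["tool_pos"])
E
```

```text
[ 0.48197304 -0.36715153  0.30275592]
```

View pics/w2.png

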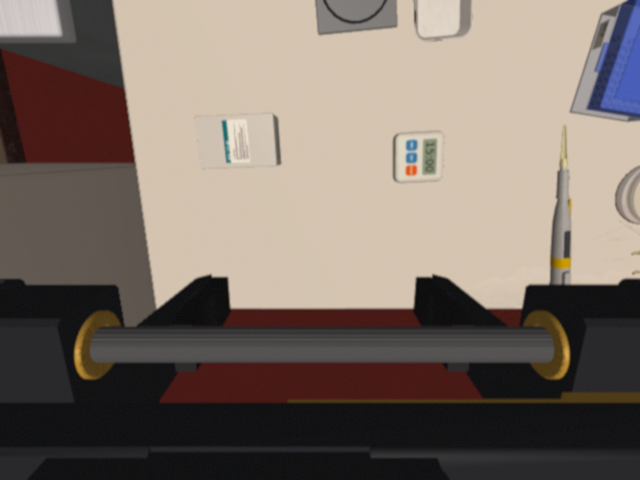

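Carton top at about (237,140) and timer at (418,157), both clear. I'll segment them by low saturation.

```bash
python3 - <<'E'
from h import *
w=look("wrist"); hsv=cv2.cvtColor(w["img"],cv2.COLOR_BGR2HSV)
print(tool()[:3,3])
print("row140 S",hsv[140,185:290:3,1],"V",hsv[140,185:290:3,2]); print("row157 S",hsv[157,385:450:2,1],"V",hsv[157,385:450:2,2])
print("col215",hsv[105:178:2,205,1],hsv[105:178:2,205,2])
for n,(x0,x1,y0,y1),z in (("carton",(170,300,90,200),.05),("timer",(370,470,110,210),.017)):
    h=hsv[y0:y1,x0:x1]; bg=np.median(h[:8].reshape(-1,3),0); print(bg)
    m=(abs(h.astype(float)[:,:,1]-bg[1])>14)|(h[:,:,2]<bg[2]-60)
    c=max(cv2.findContours(m.astype(np.uint8),0,1)[0],key=cv2.contourArea)[:,0]+[x0,y0]
    c=cv2.convexHull(c)[:,0]; r=cv2.minAreaRect((cast(w,c,z)*1000).astype(np.float32)); print(n,r)
    ap=cv2.approxPolyDP(c.reshape(-1,1,2),4,True)[:,0]; print(ap.tolist(),np.round(cast(w,ap,z)*1000,1).tolist())
E
```

```text
[ 0.48253778 -0.3660042   0.30303176]
row140 S [ 43  44  44  44  36  34  34  35  34  36  36  35  31 167  33  27  36  32
  34  34  34  36  34  34  33  33  33  34  34  34  37  40  42  42  43] V [209 210 210 210 205 204 204 205 204 205 205 206 199 110 162 235 220 228
 196 200 225 212 208 208 207 208 209 208 209 204 103 141 211 211 210]
row157 S [ 43  43  45  44  37  37  36  32  33  29  63 156 113 118 164  68  30  36
  36  44  45  44  45  44  45  35  37  38  38  43  44  44  45] V [212 210 211 174 116 191 214 221 221 214 171 162 169 168 159 169 213 220
 185 146 129 123 126 139 143 180 218 213 200 207 211 211 211]
col215 [44 45 44 43 44 44 41 34 34 34 33 34 34 34 33 33 34 34 34 34 34 34 34 34
 34 35 35 35 34 34 35 35 36 43 43 44 44] [210 210 210 209 210 209 201 202 204 203 204 204 204 204 203 204 204 204
 204 204 204 203 204 204 204 205 203 204 203 204 204 204 199 207 209 210
 210]
[ 17.  44. 210.]
carton ((372.5577392578125, -291.51702880859375), (52.086181640625, 29.108562469482422), 86.4877700805664)
[[221, 121], [244, 123], [229, 165], [224, 164]] [[361.0, -265.1], [388.6, -267.3], [367.0, -317.0], [360.9, -315.7]]
[ 16.  44. 211.]
timer ((625.2232666015625, -310.01409912109375), (15.266034126281738, 42.12117385864258), 2.177807092666626)
[[434, 143], [433, 174], [423, 175], [423, 144]] [[631.3, -289.2], [633.5, -329.5], [620.1, -330.8], [616.8, -290.5]]
```

```bash
cat >> h.py <<'E'
def box(w,win,z,t=39.5):
    x0,x1,y0,y1=win; h=cv2.cvtColor(w["img"],cv2.COLOR_BGR2HSV)[y0:y1,x0:x1].astype(float)
    S=cv2.resize(h[:,:,1],None,fx=4,fy=4,interpolation=1); V=cv2.resize(h[:,:,2],None,fx=4,fy=4,interpolation=1)
    m=cv2.morphologyEx(((S<t)&(V>185)).astype(np.uint8),cv2.MORPH_OPEN,np.ones((9,9),np.uint8))
    m=cv2.morphologyEx(m,cv2.MORPH_CLOSE,np.ones((60,60),np.uint8)[:25,:25])
    c=cv2.convexHull(max(cv2.findContours(m,0,1)[0],key=cv2.contourArea))[:,0]
    c=(c+.5)/4-.5+[x0,y0]; r=cv2.minAreaRect((cast(w,c,z)*1000).astype(np.float32)); print(np.round(r[0],1),np.round(r[1],1),round(r[2],2),"px",c.min(0),c.max(0)); return r
E
python3 - <<'E'
from h import *
w=look("wrist"); print(tool()[:3,3])
box(w,(170,300,90,200),.05); box(w,(370,470,110,210),.017)
E
```

```text
[ 0.48270839 -0.36571771  0.303243  ]
[ 375.6 -290.6] [94.8 63. ] 1.85 px [193.125 115.625] [273.875 170.625]
[ 612.1 -310.5] [62.5 63.4] 2.87 px [394.375 135.375] [441.625 184.875]
```

```bash
python3 - <<'E'
from h import *
plan((.3756,-.2906,.12),91.85)
E
```

```text
pos [ 0.4827 -0.3657  0.3032] yaw 0.27 -> shift [ 0.2507 -0.3563  0.6111] turn [-4.000e-04 -7.000e-04  4.912e-01] yaw -88.15
```

>>> send_rows --targets '[[[0.25,-0.356,0.61],[0,0,0.491]],[[0.25,-0.356,0.61],[0,0,0.491]],[[0.25,-0.356,0.61],[0,0,0.491]],[[0.25,-0.356,0.61],[0,0,0.491]],[[0.25,-0.356,0.61],[0,0,0.491]],[[0.25,-0.356,0.61],[0,0,0.491]],[[0.25,-0.356,0.61],[0,0,0.491]],[[0.25,-0.356,0.61],[0,0,0.491]],[[0.25,-0.356,0.61],[0,0,0.491]],[[0.25,-0.356,0.61],[0,0,0.491]],[[0.25,-0.356,0.61],[0,0,0.491]],[[0.25,-0.356,0.61],[0,0,0.491]]]'

```text
clock: 3.48
tool_pos: [0.3743, -0.2939, 0.1205]
eef_rot: [1.0, 0.015, 0.0, -0.0]
contact_force: [-0.3, 0.3, -1.5]
opening: 0.998
finger_force: 0.0
```

```bash
python3 - <<'E'
from h import *
w=look("wrist","w3"); plan((.3756,-.2906,.013),91.85)
E
```

```text
pos [ 0.3742 -0.294   0.1204] yaw -88.35 -> shift [ 0.0048 -0.011   0.3581] turn [-0.0001 -0.0001 -0.0011] yaw -88.15
```

View pics/w3.png

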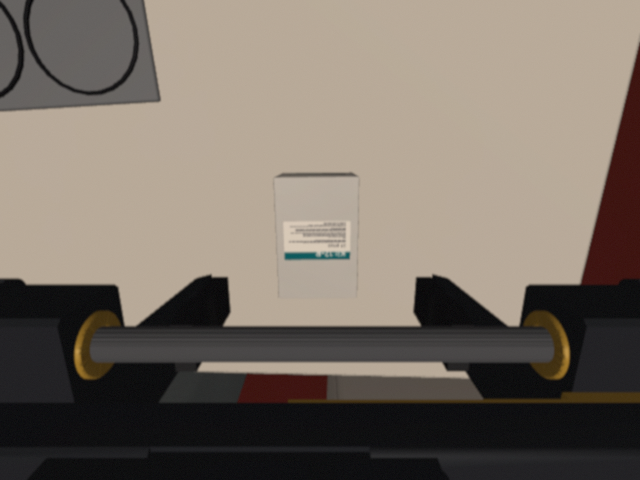

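The carton is upright in view at about (317,237), centred between the fingers. I'll re-measure it here before descending.

```bash
python3 - <<'E'
from h import *
w=look("wrist"); 
g=cv2.cvtColor(w["img"],cv2.COLOR_BGR2HSV); print(g[200,265:370:4,1],g[165:310:5,290,1],g[165:310:5,290,2])
box(w,(250,380,160,315),.05); plan((.3756,-.2906,.013),91.85)
E
```

```text
[44 45 40 33 35 36 35 35 35 36 35 33 34 33 34 34 35 35 34 34 35 34 35 35
 43 44 43] [ 44  43  37  34  33  34  35  36  33  33  34  35  38  39  37  36  39  36
 217  16  34  35  36  35  36  34  33  44  45] [184 183  96 185 185 185 184 184 183 184 182 187 202 215 213 196 216 208
  93 144 179 177 178 177 178 178 177 184 185]
[ 379.5 -290.2] [25.3 51.9] 1.72 px [281.625 219.125] [351.125 251.875]
pos [ 0.3742 -0.294   0.1204] yaw -88.36 -> shift [ 0.005  -0.0113  0.3581] turn [-0.     -0.0001 -0.0012] yaw -88.15
```

```bash
sed -i 's/,t=39.5):/,t=39.5,v=185):/; s/V>185/V>v/' h.py; python3 - <<'E'
from h import *
w=look("wrist"); box(w,(250,380,160,315),.05,v=150)
E
```

```text
[ 376.2 -290.4] [94.4 61.9] 2.09 px [273.125 176.125] [358.375 297.875]
```

Both readings agree: (376,-290.5), yaw 2.0. Descend with the sideways correction first, then grip.

>>> send_rows --targets '[[[0.006,-0.0115,0.1],[0,0,-0.002]],[[0.006,-0.0115,0.2],[0,0,-0.002]],[[0.006,-0.0115,0.3],[0,0,-0.002]],[[0.006,-0.0115,0.358],[0,0,-0.002]],[[0.006,-0.0115,0.358],[0,0,-0.002]],[[0.006,-0.0115,0.358],[0,0,-0.002]],[[0.006,-0.0115,0.358],[0,0,-0.002]]]'

```text
clock: 4.5
tool_pos: [0.3764, -0.2909, 0.0138]
eef_rot: [1.0, 0.017, 0.001, 0.001]
contact_force: [-0.7, 0.2, 0.6]
opening: 0.998
finger_force: 0.0
```

>>> send_rows --targets '[[[0,0,0],[0,0,0]],[[0,0,0],[0,0,0]],[[0,0,0],[0,0,0]],[[0,0,0],[0,0,0]],[[0,0,0],[0,0,0]],[[0,0,0],[0,0,0]],[[0,0,0],[0,0,0]],[[0,0,0],[0,0,0]]]' --fingers 0 --newtons 25

```text
clock: 5.5
tool_pos: [0.376, -0.2904, 0.0132]
eef_rot: [1.0, 0.017, 0.0, 0.0]
contact_force: [-0.1, -0.3, 5.7]
opening: 0.699
finger_force: 25.0
```

>>> send_rows --targets '[[[0,0,-0.15],[0,0,0]],[[0,0,-0.35],[0,0,0]],[[0,0,-0.4],[0,0,0]],[[0,0,-0.4],[0,0,0]]]'

```text
clock: 6.0
tool_pos: [0.3764, -0.2907, 0.1337]
eef_rot: [1.0, 0.017, 0.001, 0.001]
contact_force: [0.8, -0.1, -2.2]
opening: 0.701
finger_force: 25.0
```

```bash
python3 - <<'E'
from h import *
print(get_state()["opening"]); plan((.609,-.0083,.12),4.93)
E
```

```text
0.7009741897403331
pos [ 0.3764 -0.2907  0.1337] yaw -88.01 -> shift [ 0.8075 -0.914   0.0459] turn [-1.000e-04 -7.000e-04  4.837e-01] yaw -175.07
```

>>> send_rows --targets '[[[0.807,-0.914,0.045],[0,0,-0.516]],[[0.807,-0.914,0.045],[0,0,-0.516]],[[0.807,-0.914,0.045],[0,0,-0.516]],[[0.807,-0.914,0.045],[0,0,-0.516]],[[0.807,-0.914,0.045],[0,0,-0.516]],[[0.807,-0.914,0.045],[0,0,-0.516]],[[0.807,-0.914,0.045],[0,0,-0.516]],[[0.807,-0.914,0.045],[0,0,-0.516]],[[0.807,-0.914,0.045],[0,0,-0.516]],[[0.807,-0.914,0.045],[0,0,-0.516]],[[0.807,-0.914,0.045],[0,0,-0.516]],[[0.807,-0.914,0.045],[0,0,-0.516]]]'

```text
clock: 7.5
tool_pos: [0.6082, -0.008, 0.1191]
eef_rot: [0.677, 0.736, -0.0, -0.0]
contact_force: [-1.1, -0.4, -1.4]
opening: 0.699
finger_force: 25.0
```

```bash
python3 - <<'E'
from h import *
w=look("wrist","w4"); print(get_state()["q"]); tray(w); plan((.609,-.0083,.12),4.93)
E
```

```text
[-0.00434839  0.78529218 -0.10344078  1.7041007   0.11955663  0.65869202
 -0.08827124]
hole 7942.5 rect [507.3  73.2] [78.7 78.6] 47.3 ell [507.3  73. ] [78.5 78.6]
pos [ 0.6083 -0.008   0.1193] yaw 4.82 -> shift [-0.0013  0.0023 -0.0024] turn [-0.0001 -0.     -0.0006] yaw 4.93
```

View pics/w4.png

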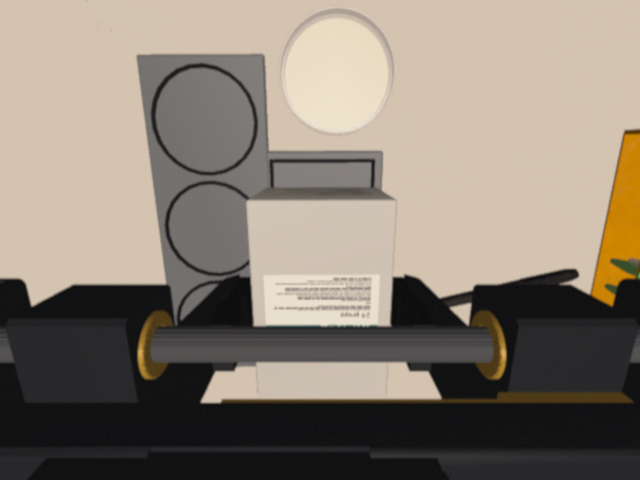

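The carton is held square and lines up with the pocket: carton centre column about 322, pocket about 323. Lowering.

>>> send_rows --targets '[[[-0.001,0.002,0.12],[0,0,0]],[[-0.001,0.002,0.22],[0,0,0]],[[-0.001,0.002,0.28],[0,0,0]],[[-0.001,0.002,0.32],[0,0,0]],[[-0.001,0.002,0.334],[0,0,0]],[[-0.001,0.002,0.336],[0,0,0]],[[-0.001,0.002,0.336],[0,0,0]],[[-0.001,0.002,0.336],[0,0,0]]]'

```text
clock: 8.55
tool_pos: [0.6095, -0.0083, 0.0193]
eef_rot: [0.676, 0.736, 0.0, 0.0]
contact_force: [0.4, -0.5, -1.2]
opening: 0.703
finger_force: 25.0
```

```bash
python3 - <<'E'
from h import *
print(get_state()["contact_force"]); plan((.609,-.0083,.018),4.93)
E
```

```text
[ 0.40201438 -0.4651888  -1.24321568]
pos [ 0.6095 -0.0083  0.0193] yaw 4.86 -> shift [ 0.0002 -0.0017  0.0045] turn [ 0.0004  0.     -0.0004] yaw 4.93
```

>>> send_rows --targets '[[[0,-0.001,0.005],[0,0,0]],[[0,-0.001,0.005],[0,0,0]],[[0,-0.001,0.005],[0,0,0]]]'

```text
clock: 8.93
tool_pos: [0.6094, -0.0084, 0.0183]
eef_rot: [0.677, 0.736, 0.0, 0.001]
contact_force: [-0.9, 0.1, 5.1]
opening: 0.699
finger_force: 25.0
```

>>> send_rows --targets '[[[0,0,0],[0,0,0]],[[0,0,0],[0,0,0]],[[0,0,0],[0,0,0]],[[0,0,0],[0,0,0]],[[0,0,-0.1],[0,0,0]],[[0,0,-0.3],[0,0,0]],[[0,0,-0.5],[0,0,0]],[[0,0,-0.7],[0,0,0]],[[0,0,-0.9],[0,0,0]],[[0,0,-0.9],[0,0,0]],[[0,0,-0.9],[0,0,0]],[[0,0,-0.9],[0,0,0]]]' --fingers 1

```text
clock: 10.42
tool_pos: [0.6074, -0.0084, 0.2852]
eef_rot: [0.676, 0.737, -0.001, -0.001]
contact_force: [-0.2, -0.2, -0.5]
opening: 0.999
finger_force: 0.0
```

```bash
python3 - <<'E'
from h import *
w=look("wrist","w5"); print(tool()[:3,3]); plan((.56,-.08,.30),0);plan((.612,-.3105,.11),2.5)
E
```

```text
[ 0.6076156  -0.00841479  0.28532885]
pos [ 0.6076 -0.0084  0.2853] yaw 4.87 -> shift [-0.2243 -0.1786 -0.0483] turn [-0.0012  0.      0.027 ] yaw 0.0
pos [ 0.6076 -0.0084  0.2853] yaw 4.87 -> shift [-1.0046 -0.0687  0.5846] turn [-0.0012 -0.      0.0132] yaw 2.5
```

View pics/w5.png

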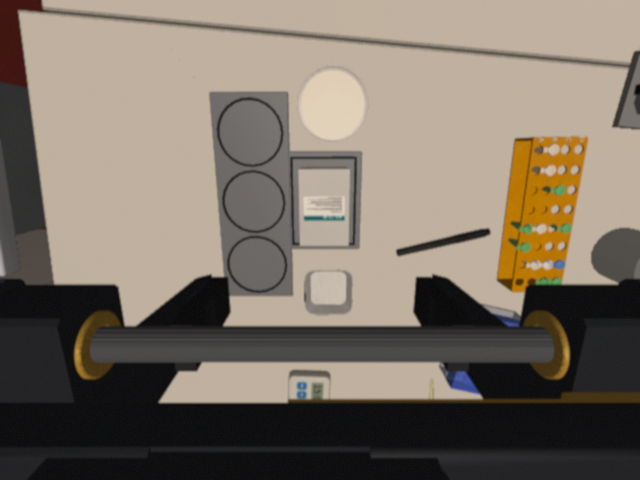

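The carton sits square in the pocket (centre about 324,207). Next I measure where it ended up.

```bash
python3 - <<'E'
from h import *
w=look("wrist"); h=cv2.cvtColor(w["img"],cv2.COLOR_BGR2HSV); print(h[230,285:365:3,1],h[230,285:365:3,2]); tray(w)
box(w,(294,355,158,244),.055,t=50,v=130)
E
```

```text
[16 16 16 13 15 34 34 33 34 33 36 34 36 34 35 34 35 35 34 33 34 33 14 12
 17 43 44] [113 114  79 100 116 178 185 184 185 185 186 186 186 186 187 186 187 187
 187 186 187 164 109  66 118 177 191]
hole 2632.0 rect [515.2 -16. ] [78.2 78. ] 47.6 ell [514.8 -16.2] [78.8 78.9]
hole 5167.0 rect [609.1  -9.7] [ 83.3 118.6] 4.9 ell [609.1  -9.3] [ 94.2 139.9]
hole 3080.5 rect [507.3  73.2] [78.8 79. ] 48.8 ell [507.1  73. ] [78.7 79. ]
[607.9  -7.6] [68.  92.5] 4.94 px [293.625 168.125] [350.625 243.375]
```

>>> send_rows --targets '[[[-1,-0.07,0.3],[0,0,0.012]],[[-1,-0.07,0.3],[0,0,0.012]],[[-1,-0.07,0.3],[0,0,0.012]],[[-1,-0.07,0.3],[0,0,0.012]],[[-1,-0.07,0.3],[0,0,0.012]],[[-1,-0.07,0.3],[0,0,0.012]],[[-1,-0.07,0.3],[0,0,0.012]],[[-1,-0.07,0.3],[0,0,0.012]],[[-1,-0.07,0.3],[0,0,0.012]]]'

```text
clock: 11.65
tool_pos: [0.614, -0.3072, 0.1978]
eef_rot: [0.689, 0.724, 0.0, 0.0]
contact_force: [-0.8, 0.3, 0.9]
opening: 1.004
finger_force: 0.0
```

```bash
python3 - <<'E'
from h import *
w=look("wrist","w6"); print(tool()[:3,3])
h=cv2.cvtColor(w["img"],cv2.COLOR_BGR2HSV); print(h[215,270:370:3,1],h[215,270:370:3,2])
box(w,(240,400,140,275),.017,v=150); plan((.612,-.3105,.11),2.5)
E
```

```text
[ 0.61386991 -0.30759711  0.1977489 ]
[ 44  44  43  44  44  44  44  38  36  37  30 140 154  81 168  70  35  35
  44  45  48  46  44  36  34  36  38  43  44  44  44  44  43  43] [180 180 180 180 181 180 169 173 186 188 181 137 137 152 135 143 189 184
 128 114 102 117 121 140 189 183 163 179 181 180 180 181 180 180]
[ 612.1 -310.3] [64. 63.] 2.86 px [288.875 188.375] [348.875 245.875]
pos [ 0.6139 -0.3076  0.1977] yaw 2.82 -> shift [-0.0094 -0.0069  0.2925] turn [ 0.0003 -0.0001  0.0018] yaw 2.5
```

View pics/w6.png

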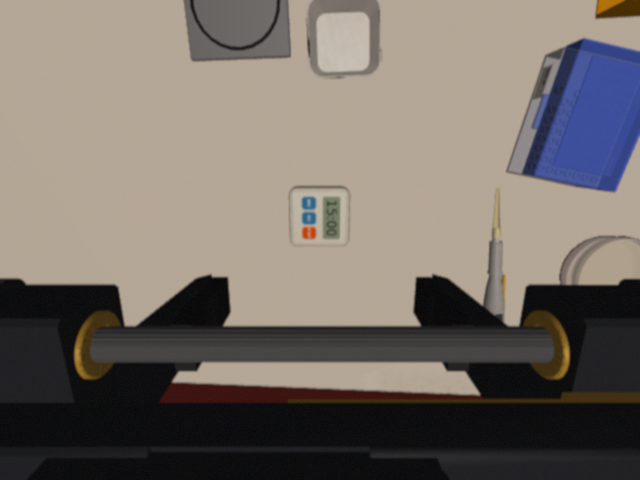

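Timer is centred at about (319,217), which casts to (612,-310), yaw 2.9. Descending and gripping.

>>> send_rows --targets '[[[-0.009,-0.006,0.2],[0,0,0]],[[-0.009,-0.006,0.4],[0,0,0]],[[-0.009,-0.006,0.56],[0,0,0]],[[-0.009,-0.006,0.62],[0,0,0]],[[-0.009,-0.006,0.645],[0,0,0]],[[-0.009,-0.006,0.645],[0,0,0]],[[-0.009,-0.006,0.645],[0,0,0]],[[-0.009,-0.006,0.645],[0,0,0]]]'

```text
clock: 12.7
tool_pos: [0.6125, -0.3123, 0.0052]
eef_rot: [0.69, 0.724, 0.0, 0.001]
contact_force: [0.7, 0.4, 0.7]
opening: 0.998
finger_force: 0.0
```

>>> send_rows --targets '[[[0,0,0],[0,0,0]],[[0,0,0],[0,0,0]],[[0,0,0],[0,0,0]],[[0,0,0],[0,0,0]],[[0,0,0],[0,0,0]],[[0,0,0],[0,0,0]]]' --fingers 0 --newtons 20

```text
clock: 13.45
tool_pos: [0.6116, -0.3119, 0.0037]
eef_rot: [0.69, 0.724, 0.0, 0.0]
contact_force: [0.5, 0.6, 0.3]
opening: 0.342
finger_force: 0.0
```

```bash
python3 - <<'E'
from h import *
s=get_state();print(s["opening"],s["finger_force"]); plan((.612,-.3103,.16)); plan((.6092,-.0084,.16),4.9)
E
```

```text
0.3423441118927508 0.0
pos [ 0.6116 -0.3119  0.0037] yaw 2.7 -> shift [ 0.0051  0.0018 -0.521 ] turn [ 0. -0.  0.] yaw 2.7
pos [ 0.6116 -0.3119  0.0037] yaw 2.7 -> shift [ 1.0108  0.0398 -0.521 ] turn [ 0.     -0.     -0.0122] yaw 4.9
```

The fingers passed the timer's width without any force. I need to look.

```bash
python3 - <<'E'
from h import *
w=look("wrist"); s=look("side"); print(get_state()["opening"])
im=np.hstack([cv2.resize(w["img"],(400,300)),cv2.resize(s["img"][290:410,330:490],(400,300))]); cv2.imwrite("pics/c7.png",im)
E
```

```text
0.25156276119156024
```

View pics/c7.png

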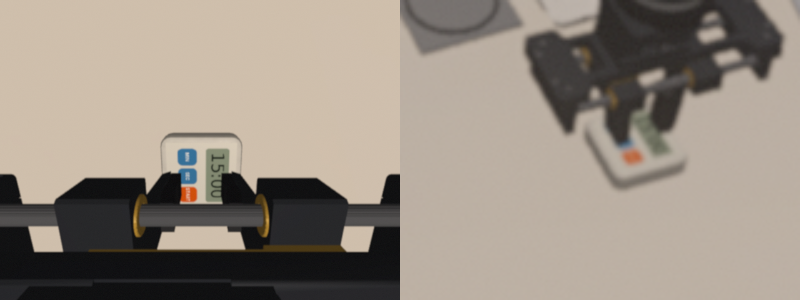

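```bash
python3 - <<'E'
from h import *
s=get_state(); T=tool(); p=look("side"); print(s["opening"],s["finger_force"],s["contact_force"],T[:3,3])
M=np.linalg.inv(p["cam_to_world"])
for sg in (-1,1):
  for dz in (0,-.013,-.019):
    X=T@[0,sg*.044*s["opening"],dz,1]; c=M@X; u=p["fx"]*c[0]/c[2]+p["cx"]; v=p["fy"]*c[1]/c[2]+p["cy"]
    print(sg,dz,"crop px",(u-330)*2.5+400,(v-290)*2.5)
E
```

```text
0.25156276119156024 0.0 [0.3128398  0.00919874 0.31122904] [ 0.61158077 -0.3118379   0.00372402]
-1 0 crop px 623.5557537125414 151.15449430243416
-1 -0.013 crop px 625.2866288755615 140.8352027039271
-1 -0.019 crop px 626.0944172900612 136.01925503929323
1 0 crop px 648.0425818931859 144.2196691361957
1 -0.013 crop px 649.9507629066682 133.89718463602918
1 -0.019 crop px 650.8412516080817 129.0800023283927
```

The fingers closed above the timer: in the crop their visible tips at (620,140) and (663,130) match points about 13 mm behind the nominal TCP. I'll lift clear and triangulate the actual tips.

>>> send_rows --targets '[[[0,0,-0.1],[0,0,0]],[[0,0,-0.3],[0,0,0]],[[0,0,-0.4],[0,0,0]],[[0,0,-0.4],[0,0,0]],[[0,0,-0.4],[0,0,0]],[[0,0,-0.4],[0,0,0]]]' --fingers 0.5

```text
clock: 14.35
tool_pos: [0.6104, -0.3113, 0.1219]
eef_rot: [0.69, 0.724, -0.001, -0.002]
contact_force: [-0.2, 0.6, 0.9]
opening: 0.503
finger_force: 0.0
```

```bash
python3 - <<'E'
from h import *
s=get_state(); T=tool(); print(s["opening"],T[:3,3])
ims=[]
for n in("scene","side"):
    p=look(n); M=np.linalg.inv(p["cam_to_world"]); im=p["img"].copy(); 
    c=M@(T@[0,0,0,1]); u=int(p["fx"]*c[0]/c[2]+p["cx"]); v=int(p["fy"]*c[1]/c[2]+p["cy"])
    k=cv2.resize(im[v-35:v+25,u-40:u+40],(400,300),interpolation=2)
    for dz in(0,-.019):
      for sg in (-1,1):
        c=M@(T@[0,sg*.044*s["opening"],dz,1]); a=p["fx"]*c[0]/c[2]+p["cx"]; b=p["fy"]*c[1]/c[2]+p["cy"]
        cv2.circle(k,(int((a-u+40)*5),int((b-v+35)*5)),3,(0,0,255) if dz==0 else (0,255,0),-1)
    k=np.clip(k.astype(int)*2,0,255).astype(np.uint8); ims.append(k)
cv2.imwrite("pics/c8.png",np.hstack(ims))
E
```

```text
0.5034378327523227 [ 0.61038828 -0.31129873  0.12187209]
```

View pics/c8.png

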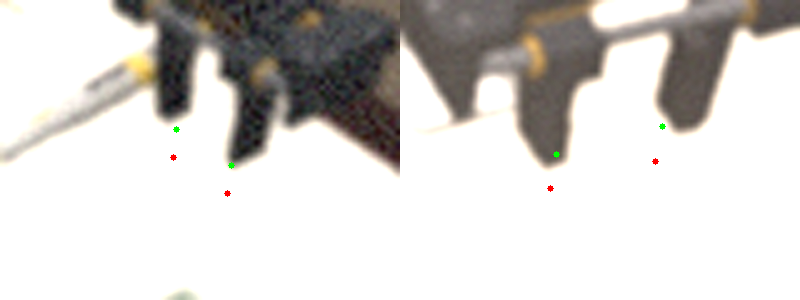

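The physical tips end about 16 mm behind the nominal TCP in both views (tips at 118 and 165 in scene, 131 and 165 in side; red dots mark the nominal TCP). So I'll go about 16 mm deeper everywhere, watching the force. The timer was not disturbed.

>>> send_rows --targets '[[[0.003,0.005,0],[0,0,-0.001]],[[0.003,0.005,0],[0,0,-0.001]],[[0.003,0.005,0],[0,0,-0.001]],[[0.003,0.005,0.15],[0,0,-0.001]],[[0.003,0.005,0.3],[0,0,-0.001]],[[0.003,0.005,0.37],[0,0,-0.001]],[[0.003,0.005,0.39],[0,0,-0.001]],[[0.003,0.005,0.39],[0,0,-0.001]],[[0.003,0.005,0.39],[0,0,-0.001]]]' --fingers 1

```text
clock: 15.58
tool_pos: [0.6143, -0.3115, 0.0085]
eef_rot: [0.689, 0.725, 0.001, 0.001]
contact_force: [-0.4, 0.2, -0.3]
opening: 1.003
finger_force: 0.0
```

>>> send_rows --targets '[[[0,0,0.02],[0,0,0]],[[0,0,0.035],[0,0,0]],[[0,0,0.045],[0,0,0]],[[0,0,0.045],[0,0,0]],[[0,0,0.045],[0,0,0]]]'

```text
clock: 16.2
tool_pos: [0.6131, -0.3109, -0.0068]
eef_rot: [0.689, 0.725, 0.0, 0.0]
contact_force: [0.7, -1.2, -0.3]
opening: 0.999
finger_force: 0.0
```

>>> send_rows --targets '[[[0,-0.003,0.006],[0,0,0]],[[0,-0.003,0.012],[0,0,0]],[[0,-0.003,0.012],[0,0,0]]]'

```text
clock: 16.58
tool_pos: [0.612, -0.3108, -0.0106]
eef_rot: [0.689, 0.725, -0.0, -0.0]
contact_force: [0.3, 0.3, -0.4]
opening: 1.0
finger_force: 0.0
```

>>> send_rows --targets '[[[0,0,0],[0,0,0]],[[0,0,0],[0,0,0]],[[0,0,0],[0,0,0]],[[0,0,0],[0,0,0]],[[0,0,0],[0,0,0]]]' --fingers 0.6

```text
clock: 17.2
tool_pos: [0.6122, -0.3109, -0.0103]
eef_rot: [0.689, 0.725, 0.0, 0.0]
contact_force: [-0.4, -0.4, -0.1]
opening: 0.728
finger_force: 20.0
```

Gripped (0.728, 20 N). Lifting and carrying it above the carton.

>>> send_rows --targets '[[[0,0,-0.1],[0,0,0]],[[0,0,-0.3],[0,0,0]],[[0,0,-0.5],[0,0,0]],[[0,0,-0.5],[0,0,0]]]' --fingers 0.5

```text
clock: 17.7
tool_pos: [0.6158, -0.3126, 0.1455]
eef_rot: [0.689, 0.724, 0.002, 0.005]
contact_force: [0.0, -0.6, -0.4]
opening: 0.729
finger_force: 20.0
```

```bash
python3 - <<'E'
from h import *
s=get_state();print(s["opening"],s["finger_force"]); plan((.6092,-.0084,.11),4.9)
E
```

```text
0.7287128734551327 19.999800324440002
pos [ 0.6158 -0.3126  0.1455] yaw 2.86 -> shift [1.0144 0.0273 0.1134] turn [ 0.0032  0.0017 -0.0114] yaw 4.9
```

>>> send_rows --targets '[[[1,0.027,0.11],[0,0,-0.012]],[[1,0.027,0.11],[0,0,-0.012]],[[1,0.027,0.11],[0,0,-0.012]],[[1,0.027,0.11],[0,0,-0.012]],[[1,0.027,0.11],[0,0,-0.012]],[[1,0.027,0.11],[0,0,-0.012]],[[1,0.027,0.11],[0,0,-0.012]],[[1,0.027,0.11],[0,0,-0.012]],[[1,0.027,0.11],[0,0,-0.012]]]'

```text
clock: 18.82
tool_pos: [0.6051, -0.0127, 0.1066]
eef_rot: [0.676, 0.737, -0.0, 0.0]
contact_force: [-0.9, 0.3, -0.5]
opening: 0.73
finger_force: 20.0
```

```bash
python3 - <<'E'
from h import *
s=look("side"); w=look("wrist"); plan((.6092,-.0084,.11),4.9)
cv2.imwrite("pics/c9.png",np.hstack([cv2.resize(w["img"],(400,300)),cv2.resize(s["img"][170:320,290:490],(400,300))]))
E
```

```text
pos [ 0.6052 -0.012   0.1067] yaw 4.95 -> shift [ 0.0107  0.0145 -0.0111] turn [0.     0.0001 0.0003] yaw 4.9
```

View pics/c9.png

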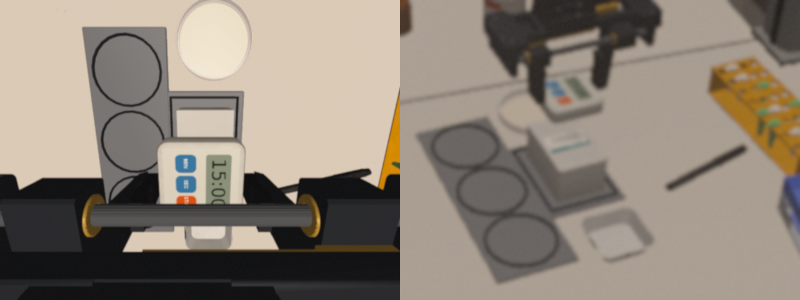

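The timer is held flat and square above the carton. Lowering with the small sideways correction.

>>> send_rows --targets '[[[0.009,0.0145,0],[0,0,0]],[[0.009,0.0145,0.05],[0,0,0]],[[0.009,0.0145,0.12],[0,0,0]],[[0.009,0.0145,0.17],[0,0,0]],[[0.009,0.0145,0.195],[0,0,0]],[[0.009,0.0145,0.198],[0,0,0]],[[0.009,0.0145,0.198],[0,0,0]],[[0.009,0.0145,0.198],[0,0,0]]]'

```text
clock: 19.92
tool_pos: [0.6097, -0.0078, 0.0478]
eef_rot: [0.675, 0.738, 0.0, 0.0]
contact_force: [0.2, 0.6, -0.9]
opening: 0.727
finger_force: 20.0
```

```bash
python3 - <<'E'
from h import *
print(get_state()["contact_force"]); plan((.6092,-.009,.0447),4.9)
E
```

```text
[ 0.16884961  0.60016511 -0.89747717]
pos [ 0.6097 -0.0078  0.0478] yaw 5.04 -> shift [-0.0038 -0.0021  0.0105] turn [0.0004 0.     0.0008] yaw 4.9
```

>>> send_rows --targets '[[[-0.004,-0.002,0.004],[0,0,0.001]],[[-0.004,-0.002,0.008],[0,0,0.001]],[[-0.004,-0.002,0.01],[0,0,0.001]],[[-0.004,-0.002,0.01],[0,0,0.001]]]'

```text
clock: 20.42
tool_pos: [0.6087, -0.0092, 0.0446]
eef_rot: [0.677, 0.736, -0.0, 0.0]
contact_force: [-1.0, 0.3, 4.0]
opening: 0.73
finger_force: 20.0
```

>>> send_rows --targets '[[[0,0,0],[0,0,0]],[[0,0,0],[0,0,0]],[[0,0,0],[0,0,0]],[[0,0,0],[0,0,0]],[[0,0,-0.1],[0,0,0]],[[0,0,-0.3],[0,0,0]],[[0,0,-0.5],[0,0,0]],[[0,0,-0.7],[0,0,0]],[[0,0,-0.7],[0,0,0]],[[0,0,-0.7],[0,0,0]],[[0,0,-0.7],[0,0,0]]]' --fingers 1

```text
clock: 21.8
tool_pos: [0.6074, -0.0091, 0.2523]
eef_rot: [0.676, 0.737, -0.001, -0.001]
contact_force: [0.4, 0.0, -0.9]
opening: 1.003
finger_force: 0.0
```

```bash
python3 - <<'E'
from h import *
w=look("wrist","w10"); print(tool()[:3,3]); box(w,(275,370,140,270),.072,t=50,v=130)
plan((.55,.27,.30),0)
E
```

```text
[ 0.60756622 -0.00909433  0.2523576 ]
[ 6.151e+02 -5.000e-01] [ 90.1 139.6] 4.96 px [285.875 139.625] [369.375 269.375]
pos [ 0.6076 -0.0091  0.2524] yaw 4.87 -> shift [ 0.9433 -0.1128 -0.1583] turn [-0.0012  0.      0.0271] yaw 0.0
```

View pics/w10.png

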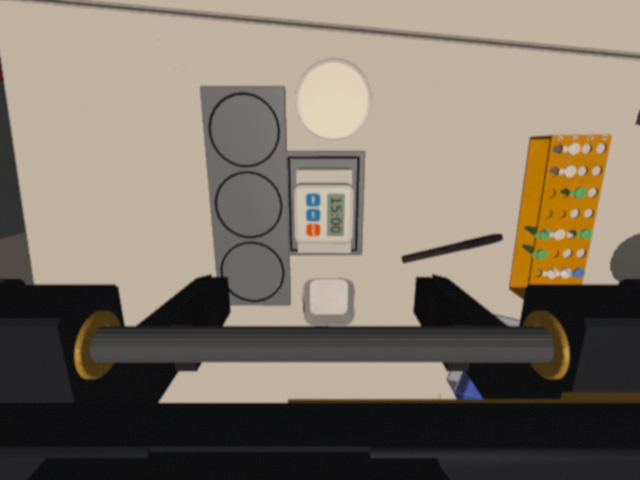

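The timer lies square on the carton (timer rows 185–243, carton rows about 168–252). That is 13 of my 14 views, so the rest is numeric. Moving above the bottles.

>>> send_rows --targets '[[[0.896,-0.35,-0.16],[0,0,0.027]],[[0.896,-0.35,-0.16],[0,0,0.027]],[[0.896,-0.35,-0.16],[0,0,0.027]],[[0.896,-0.35,-0.16],[0,0,0.027]],[[0.896,-0.35,-0.16],[0,0,0.027]],[[0.896,-0.35,-0.16],[0,0,0.027]],[[0.896,-0.35,-0.16],[0,0,0.027]],[[0.896,-0.35,-0.16],[0,0,0.027]],[[0.896,-0.35,-0.16],[0,0,0.027]]]'

```text
clock: 22.98
tool_pos: [0.4818, 0.2485, 0.3019]
eef_rot: [0.708, 0.706, -0.0, 0.0]
contact_force: [-0.6, -0.2, -0.7]
opening: 0.998
finger_force: 0.0
```

```bash
python3 - <<'E'
from h import *
o=cv2.imread("pics/w10.png"); p=look("wrist","w11"); T=tool(); print(T[:3,3])
h=cv2.cvtColor(p["img"],cv2.COLOR_BGR2HSV); h[275:]=(0,0,128)
H,S,V=cv2.split(h.astype(int))
M=np.linalg.inv(p["cam_to_world"])
for n,X in (("white",(.630,.309,.115)),("brown",(.489,.36,.07)),("tube",(.332,.282,.114))):
    c=M@[*X,1]; u=int(p["fx"]*c[0]/c[2]+p["cx"]); v=int(p["fy"]*c[1]/c[2]+p["cy"]); print(n,"expected px",u,v)
    for k in range(u-60,u+61,8): print(k,h[v,k].tolist() if 0<=k<640 else "",end=" ")
    print()
red=((H<8)|(H>172))&(S>130)&(V>60); 
for n,m,z in(("red",red,.115),("dark",(V<45),.07)):
    nb,l,st,ce=cv2.connectedComponentsWithStats(m.astype(np.uint8))
    for i in range(1,nb):
        if st[i,4]>60: print(n,st[i],ce[i],np.round(cast(p,ce[i],z)*1000,1))
E
```

```text
[0.48176653 0.24884476 0.30199997]
white expected px 462 156
402 [15, 41, 203] 410 [17, 43, 174] 418 [17, 38, 94] 426 [16, 39, 98] 434 [16, 38, 146] 442 [10, 68, 127] 450 [1, 212, 165] 458 [1, 203, 188] 466 [1, 210, 185] 474 [1, 209, 184] 482 [3, 150, 178] 490 [16, 41, 204] 498 [16, 43, 204] 506 [15, 41, 204] 514 [15, 41, 204] 522 [16, 43, 204] 
brown expected px 327 110
267 [16, 44, 204] 275 [16, 44, 204] 283 [16, 41, 203] 291 [16, 43, 204] 299 [16, 41, 203] 307 [16, 43, 204] 315 [15, 239, 96] 323 [13, 40, 45] 331 [15, 32, 48] 339 [15, 242, 100] 347 [16, 43, 204] 355 [16, 43, 204] 363 [16, 43, 204] 371 [15, 41, 204] 379 [16, 43, 204] 387 [16, 43, 204] 
tube expected px 181 183
121 [2, 172, 71] 129 [3, 185, 69] 137 [4, 182, 70] 145 [4, 191, 68] 153 [3, 188, 68] 161 [17, 44, 204] 169 [16, 31, 142] 177 [17, 32, 128] 185 [15, 17, 149] 193 [18, 19, 137] 201 [19, 18, 111] 209 [14, 22, 126] 217 [15, 30, 154] 225 [17, 43, 203] 233 [16, 44, 204] 241 [17, 45, 204] 
red [    3     0   155   248 24456] [ 86.75257605 129.76251227] [[241.6 336.4]]
red [ 443  132   42   38 1200] [463.41916667 150.4475    ] [[630.4 315.1]]
dark [   0   56   45  198 2793] [ 18.15109202 167.45112782] [[121.9 296.8]]
```

```bash
cat >> h.py <<'E'
def blob(p,win,f,z,name=""):
    x0,x1,y0,y1=win; h=cv2.cvtColor(p["img"],cv2.COLOR_BGR2HSV)[y0:y1,x0:x1].astype(int)
    m=cv2.morphologyEx(f(h[...,0],h[...,1],h[...,2]).astype(np.uint8),cv2.MORPH_CLOSE,np.ones((5,5),np.uint8))
    c=max(cv2.findContours(m,0,1)[0],key=cv2.contourArea)[:,0]+[x0,y0]; P=(cast(p,c,z)*1000).astype(np.float32)
    e=cv2.fitEllipse(P); cc,r=cv2.minEnclosingCircle(P)
    print(name,"px",c.min(0),c.max(0),"ell",np.round(e[0],1),np.round(e[1],1),"circ",np.round(cc,1),round(2*r,1))
    return np.array(e[0])/1000
E
python3 - <<'E'
from h import *
p=look("wrist")
blob(p,(290,370,70,170),lambda H,S,V:(V<75)&(S<140),.07,"brown cap")
blob(p,(290,370,70,170),lambda H,S,V:(V<130),.055,"brown all")
blob(p,(430,500,110,190),lambda H,S,V:(S>110),.115,"white cap")
blob(p,(162,240,120,275),lambda H,S,V:(S<37)|(V<180),.114,"tube all")
h=cv2.cvtColor(p["img"],cv2.COLOR_BGR2HSV)
print(h[150:230:4,185,1],h[150:230:4,185,2]);print(h[110:262:4,195,1],h[110:262:4,195,2])
E
```

```text
brown cap px [318  98] [336 119] ell [488.8 362.4] [21.2 22.1] circ [488.7 362.2] 22.9
brown all px [313  95] [341 128] ell [488.9 360.3] [34.  37.5] circ [488.9 360. ] 37.9
white cap px [443 132] [484 169] ell [630.4 315. ] [36.9 42.7] circ [630.4 315.5] 43.4
tube all px [167 161] [226 194] ell [348.  288.1] [29.2 70.7] circ [349.3 287.6] 65.0
[44 44 44 44 38 19 21 20 20 17 28 35 44 44 43 44 43 44 44 44] [204 204 204 204 160 136 149 162 155 136 127 190 205 204 203 204 204 205
 205 204]
[44 44 44 44 44 44 44 44 44 43 44 43 44 44 31 17 18 18 18 21 29 44 43 44
 43 43 43 43 43 44 44 42 42 43 44 43 43 43] [205 204 204 204 203 205 204 204 204 204 204 204 204 205 125 119 127 131
 131 124 134 204 204 205 204 203 203 204 203 204 204 193 134 203 204 203
 204 204]
```

```bash
python3 - <<'E'
from h import *
plan((.489,.361,.16),4.9)
E
```

```text
pos [0.4817 0.2491 0.3021] yaw -0.08 -> shift [0.3733 0.0239 0.4735] turn [-0.      0.0001 -0.0277] yaw 4.9
```

>>> send_rows --targets '[[[0.373,0.024,0.2],[0,0,-0.028]],[[0.373,0.024,0.47],[0,0,-0.028]],[[0.373,0.024,0.47],[0,0,-0.028]],[[0.373,0.024,0.47],[0,0,-0.028]],[[0.373,0.024,0.47],[0,0,-0.028]],[[0.373,0.024,0.47],[0,0,-0.028]],[[0.373,0.024,0.47],[0,0,-0.028]]]'

```text
clock: 23.95
tool_pos: [0.4898, 0.3614, 0.1634]
eef_rot: [0.676, 0.737, 0.002, 0.0]
contact_force: [-0.6, 0.5, 0.1]
opening: 1.0
finger_force: 0.0
```

```bash
python3 - <<'E'
from h import *
p=look("wrist")
blob(p,(240,400,120,275),lambda H,S,V:(V<60)&(S<140),.07,"brown cap")
blob(p,(240,400,120,275),lambda H,S,V:(S>150),.05,"brown all")
plan((.489,.361,.014),4.9)
E
```

```text
brown cap px [306 218] [333 245] ell [488.8 363.8] [22.  23.1] circ [488.9 363.8] 23.8
brown all px [301 204] [339 242] ell [489.  364.6] [31.5 36.8] circ [489.1 365.5] 36.5
pos [0.4895 0.3615 0.163 ] yaw 4.97 -> shift [-0.0022 -0.0031  0.4965] turn [ 0.0008 -0.0004  0.0004] yaw 4.9
```

>>> send_rows --targets '[[[0.005,-0.002,0.1],[0,0,0]],[[0.005,-0.002,0.25],[0,0,0]],[[0.005,-0.002,0.4],[0,0,0]],[[0.005,-0.002,0.48],[0,0,0]],[[0.005,-0.002,0.496],[0,0,0]],[[0.005,-0.002,0.496],[0,0,0]],[[0.005,-0.002,0.496],[0,0,0]]]'

```text
clock: 24.88
tool_pos: [0.4888, 0.3639, 0.014]
eef_rot: [0.675, 0.737, 0.001, 0.0]
contact_force: [-0.7, -0.0, -0.3]
opening: 0.998
finger_force: 0.0
```

>>> send_rows --targets '[[[0,0,0],[0,0,0]],[[0,0,0],[0,0,0]],[[0,0,0],[0,0,0]],[[0,0,0],[0,0,0]],[[0,0,0],[0,0,0]],[[0,0,0],[0,0,0]],[[0,0,0],[0,0,0]],[[0,0,0],[0,0,0]],[[0,0,0],[0,0,0]]]' --fingers 0.2 --newtons 15

```text
clock: 26.0
tool_pos: [0.4878, 0.3632, 0.0124]
eef_rot: [0.675, 0.738, 0.0, 0.0]
contact_force: [-0.8, 0.1, 0.2]
opening: 0.415
finger_force: 15.0
```

```bash
python3 - <<'E'
from h import *
s=get_state();print(s["opening"],s["finger_force"],s["contact_force"])
o=np.array([.5148,-.0163]);a=np.radians(4.93);y=np.array([-np.sin(a),np.cos(a)])
print("rings",o+.09*y,o,o-.09*y); plan((*(o+.09*y),.16),4.93)
E
```

```text
0.41469450001625097 14.998992634937167 [-0.78029184  0.08137675  0.16754134]
rings [0.50706553 0.07336704] [ 0.5148 -0.0163] [ 0.52253447 -0.10596704]
pos [0.4878 0.3632 0.0124] yaw 5.04 -> shift [-0.9681 -0.021  -0.492 ] turn [ 0.     -0.      0.0006] yaw 4.93
```

>>> send_rows --targets '[[[0,0,-0.1],[0,0,0]],[[0,0,-0.25],[0,0,0]],[[0,0,-0.35],[0,0,0]],[[-0.15,-0.004,-0.35],[0,0,0]],[[-0.32,-0.008,-0.35],[0,0,0]],[[-0.49,-0.012,-0.35],[0,0,0]],[[-0.66,-0.016,-0.35],[0,0,0]],[[-0.83,-0.02,-0.35],[0,0,0]],[[-0.93,-0.021,-0.35],[0,0,0]],[[-0.968,-0.021,-0.35],[0,0,0]],[[-0.968,-0.021,-0.35],[0,0,0]],[[-0.968,-0.021,-0.35],[0,0,0]]]'

```text
clock: 27.5
tool_pos: [0.5071, 0.0756, 0.1175]
eef_rot: [0.674, 0.738, 0.001, -0.0]
contact_force: [0.5, 0.1, -0.8]
opening: 0.411
finger_force: 15.0
```

```bash
python3 - <<'E'
from h import *
s=get_state();print(s["opening"],s["finger_force"]); p=look("wrist"); blob(p,(240,400,180,300),lambda H,S,V:(V<60)&(S<140),.07+.105,"cap")
plan((.5071,.0734,.0175),4.93)
E
```

```text
0.41074168589066595 14.997596936300397
cap px [361 266] [399 299] ell [528.3  95.8] [13.3 16.4] circ [527.9  96.1] 18.1
pos [0.507  0.0755 0.1174] yaw 5.21 -> shift [-0.0075 -0.0005  0.3332] turn [ 0.0001 -0.0004  0.0015] yaw 4.93
```

>>> send_rows --targets '[[[-0.008,0,0.1],[0,0,0.001]],[[-0.008,0,0.2],[0,0,0.001]],[[-0.008,0,0.28],[0,0,0.001]],[[-0.008,0,0.315],[0,0,0.001]],[[-0.008,0,0.326],[0,0,0.001]],[[-0.008,0,0.326],[0,0,0.001]],[[-0.008,0,0.326],[0,0,0.001]]]'

```text
clock: 28.42
tool_pos: [0.5078, 0.0712, 0.0204]
eef_rot: [0.676, 0.736, 0.001, 0.0]
contact_force: [-0.2, 0.6, -0.5]
opening: 0.416
finger_force: 15.0
```

```bash
python3 - <<'E'
from h import *
print(get_state()["contact_force"]); plan((.5071,.0734,.0172),4.93)
E
```

```text
[-0.2359238   0.57104506 -0.5303421 ]
pos [0.5078 0.0712 0.0204] yaw 4.86 -> shift [ 0.0076 -0.0018  0.0106] turn [ 0.0005 -0.0001 -0.0004] yaw 4.93
```

>>> send_rows --targets '[[[0.006,-0.002,0.003],[0,0,0]],[[0.006,-0.002,0.003],[0,0,0]],[[0.006,-0.002,0.007],[0,0,0]],[[0.006,-0.002,0.009],[0,0,0]],[[0.006,-0.002,0.009],[0,0,0]]]'

```text
clock: 29.05
tool_pos: [0.5067, 0.0727, 0.0172]
eef_rot: [0.677, 0.736, 0.0, 0.0]
contact_force: [-0.1, -0.2, 3.5]
opening: 0.414
finger_force: 15.0
```

```bash
python3 - <<'E'
from h import *
print(get_state()["contact_force"]); plan((.5071,.0734,.0172),4.93)
E
```

```text
[-0.13367413 -0.22623406  3.54593909]
pos [0.5067 0.0727 0.0172] yaw 4.86 -> shift [0.0022 0.0016 0.0001] turn [ 0.0001  0.     -0.0004] yaw 4.93
```

Seated within 1 mm. Release, go up, and return toward the white bottle.

>>> send_rows --targets '[[[0,0,0],[0,0,0]],[[0,0,0],[0,0,0]],[[0,0,0],[0,0,0]],[[0,0,0],[0,0,0]],[[0,0,0],[0,0,0]],[[0,0,-0.1],[0,0,0]],[[0,0,-0.25],[0,0,0]],[[0,0,-0.45],[0,0,0]],[[0,0,-0.65],[0,0,0]],[[0,0,-0.65],[0,0,0]],[[0,0,-0.65],[0,0,0]],[[0,0,-0.65],[0,0,0]]]' --fingers 1

```text
clock: 30.55
tool_pos: [0.5053, 0.0725, 0.2104]
eef_rot: [0.676, 0.737, -0.001, -0.001]
contact_force: [-0.7, 0.3, -0.8]
opening: 1.004
finger_force: 0.0
```

```bash
python3 - <<'E'
from h import *
p=look("wrist"); tray(p)
blob(p,(270,370,180,275),lambda H,S,V:(V<60)&(S<140),.075,"cap")
blob(p,(270,370,180,275),lambda H,S,V:(S>150),.055,"body")
plan((.630,.312,.22),4.93)
E
```

```text
hole 3726.0 rect [506.8  73.7] [78.6 78.6] 49.1 ell [506.6  73.5] [78.6 79.1]
cap px [312 211] [335 235] ell [507.1  73.1] [21.7 23.2] circ [507.2  73.2] 23.8
body px [307 200] [340 234] ell [507.2  73.8] [31.5 36.1] circ [507.1  74.6] 36.4
pos [0.5054 0.0725 0.2104] yaw 4.87 -> shift [ 0.7602  0.4815 -0.0338] turn [-0.001   0.0001 -0.0003] yaw 4.93
```

>>> send_rows --targets '[[[0.76,0.48,-0.03],[0,0,0]],[[0.76,0.48,-0.03],[0,0,0]],[[0.76,0.48,-0.03],[0,0,0]],[[0.76,0.48,-0.03],[0,0,0]],[[0.76,0.48,-0.03],[0,0,0]],[[0.76,0.48,-0.03],[0,0,0]],[[0.76,0.48,-0.03],[0,0,0]],[[0.76,0.48,-0.03],[0,0,0]]]'

```text
clock: 31.6
tool_pos: [0.6306, 0.31, 0.2208]
eef_rot: [0.677, 0.736, -0.001, 0.0]
contact_force: [-0.6, 0.2, -0.5]
opening: 0.998
finger_force: 0.0
```

```bash
python3 - <<'E'
from h import *
p=look("wrist")
h=cv2.cvtColor(p["img"],cv2.COLOR_BGR2HSV)
c=blob(p,(240,400,100,290),lambda H,S,V:(S>130)&((H<10)|(H>170)),.115,"cap")
print(h[200:300:5,321,2],h[200:300:5,321,1])
plan((.630,.312,.04),4.93)
E
```

```text
cap px [304 201] [347 246] ell [633.7 316.2] [36.4 38.8] circ [633.5 316.3] 39.6
[123 143 168 169 168 170 167 166 167 149 179 179 179 180 179 180 180 179
 178 176] [ 62 203 205 211 217 213 209 210 208 180  43  44  44  44  43  45  44  43
  43  42]
pos [0.6307 0.3104 0.2211] yaw 4.77 -> shift [ 0.006  -0.0017  0.6037] turn [-0.0001  0.0003 -0.0009] yaw 4.93
```

>>> send_rows --targets '[[[0.018,0.009,0],[0,0,-0.001]],[[0.018,0.009,0.15],[0,0,-0.001]],[[0.018,0.009,0.3],[0,0,-0.001]],[[0.018,0.009,0.43],[0,0,-0.001]],[[0.018,0.009,0.52],[0,0,-0.001]],[[0.018,0.009,0.557],[0,0,-0.001]],[[0.018,0.009,0.557],[0,0,-0.001]],[[0.018,0.009,0.557],[0,0,-0.001]],[[0.018,0.009,0.557],[0,0,-0.001]]]'

```text
clock: 32.78
tool_pos: [0.6338, 0.3182, 0.0553]
eef_rot: [0.675, 0.737, 0.001, 0.0]
contact_force: [-0.1, 0.6, -0.4]
opening: 0.999
finger_force: 0.0
```

>>> send_rows --targets '[[[0,0,0.007],[0,0,0]],[[0,0,0.007],[0,0,0]],[[0,0,0.007],[0,0,0]]]'

```text
clock: 33.15
tool_pos: [0.6329, 0.3178, 0.0518]
eef_rot: [0.675, 0.738, 0.0, -0.0]
contact_force: [-0.1, 0.2, 0.0]
opening: 0.999
finger_force: 0.0
```

>>> send_rows --targets '[[[-0.004,0,0.003],[0,0,0]],[[-0.004,0,0.006],[0,0,0]],[[-0.004,0,0.009],[0,0,0]],[[-0.004,0,0.009],[0,0,0]]]'

```text
clock: 33.65
tool_pos: [0.6329, 0.3165, 0.0489]
eef_rot: [0.675, 0.738, -0.0, -0.0]
contact_force: [1.0, 0.1, -0.8]
opening: 1.0
finger_force: 0.0
```

No contact. Closing here.

>>> send_rows --targets '[[[0,0,0],[0,0,0]],[[0,0,0],[0,0,0]],[[0,0,0],[0,0,0]],[[0,0,0],[0,0,0]],[[0,0,0],[0,0,0]],[[0,0,0],[0,0,0]],[[0,0,0],[0,0,0]],[[0,0,0],[0,0,0]]]' --fingers 0.4 --newtons 30

```text
clock: 34.65
tool_pos: [0.6332, 0.3165, 0.0491]
eef_rot: [0.675, 0.737, 0.0, 0.0]
contact_force: [0.2, 0.1, 0.1]
opening: 0.655
finger_force: 30.0
```

>>> send_rows --targets '[[[0,0,-0.02],[0,0,0]],[[0,0,-0.05],[0,0,0]],[[0,0,-0.1],[0,0,0]],[[0,0,-0.1],[0,0,0]],[[0,0,-0.1],[0,0,0]]]'

```text
clock: 35.28
tool_pos: [0.6329, 0.3165, 0.0792]
eef_rot: [0.675, 0.738, 0.0, 0.0]
contact_force: [-0.8, 0.7, -2.1]
opening: 0.657
finger_force: 30.0
```

```bash
python3 - <<'E'
from h import *
s=get_state();print(s["opening"],s["finger_force"],s["contact_force"]); p=look("wrist")
blob(p,(240,400,100,310),lambda H,S,V:(S>130)&((H<10)|(H>170)),.115+s["tool_pos"][2]-.0489,"cap")
plan((.5225,-.106,.24),4.93)
E
```

```text
0.6565608618454599 29.975401413703366 [-0.8122327   0.72335989 -2.10806425]
cap px [276 276] [365 309] ell [631.5 334.3] [12.8 32.7] circ [631.9 329.2] 30.9
pos [0.6327 0.3164 0.0788] yaw 5.05 -> shift [-1.3703 -0.49   -0.5365] turn [-0.0002  0.0001  0.0006] yaw 4.93
```

>>> send_rows --targets '[[[0,0,-0.1],[0,0,0]],[[0,0,-0.2],[0,0,0]],[[0,0,-0.28],[0,0,0]],[[-0.06,-0.02,-0.32],[0,0,0]],[[-0.16,-0.06,-0.32],[0,0,0]],[[-0.28,-0.1,-0.32],[0,0,0]],[[-0.4,-0.15,-0.32],[0,0,0]],[[-0.52,-0.19,-0.32],[0,0,0]],[[-0.64,-0.23,-0.32],[0,0,0]],[[-0.76,-0.27,-0.32],[0,0,0]],[[-0.88,-0.31,-0.32],[0,0,0]],[[-0.94,-0.34,-0.32],[0,0,0]]]'

```text
clock: 36.83
tool_pos: [0.5544, 0.0226, 0.1745]
eef_rot: [0.677, 0.736, -0.002, -0.0]
contact_force: [-0.1, -0.3, -1.7]
opening: 0.657
finger_force: 30.0
```

>>> send_rows --targets '[[[-0.1,-0.03,0],[0,0,0]],[[-0.2,-0.07,0],[0,0,0]],[[-0.3,-0.11,0],[0,0,0]],[[-0.38,-0.13,0],[0,0,0]],[[-0.43,-0.15,0],[0,0,0]],[[-0.43,-0.15,0],[0,0,0]],[[-0.43,-0.15,0],[0,0,0]],[[-0.43,-0.15,0],[0,0,0]]]'

```text
clock: 37.83
tool_pos: [0.5231, -0.1043, 0.1751]
eef_rot: [0.675, 0.738, 0.0, -0.0]
contact_force: [-0.3, -0.7, -3.3]
opening: 0.659
finger_force: 30.0
```

```bash
python3 - <<'E'
from h import *
s=get_state();print(s["opening"],s["finger_force"],s["contact_force"])
plan((.5225,-.106,.055),4.93)
E
```

```text
0.6588795384343268 29.97570869662013 [-0.28529488 -0.71005835 -3.33214976]
pos [ 0.5231 -0.1043  0.1751] yaw 5.17 -> shift [-0.0059 -0.0026  0.4002] turn [ 0.0002 -0.0003  0.0013] yaw 4.93
```

>>> send_rows --targets '[[[-0.006,-0.003,0.05],[0,0,0.001]],[[-0.006,-0.003,0.15],[0,0,0.001]],[[-0.006,-0.003,0.25],[0,0,0.001]],[[-0.006,-0.003,0.33],[0,0,0.001]],[[-0.006,-0.003,0.375],[0,0,0.001]],[[-0.006,-0.003,0.39],[0,0,0.001]],[[-0.006,-0.003,0.39],[0,0,0.001]],[[-0.006,-0.003,0.39],[0,0,0.001]]]'

```text
clock: 38.83
tool_pos: [0.5226, -0.1077, 0.0588]
eef_rot: [0.677, 0.736, 0.001, 0.001]
contact_force: [-0.7, 0.7, -2.4]
opening: 0.657
finger_force: 30.0
```

```bash
python3 - <<'E'
from h import *
s=get_state();print(s["opening"],s["finger_force"],s["contact_force"])
plan((.5225,-.106,.0538),4.93)
E
```

```text
0.6567383574552264 29.975695401371922 [-0.66009792  0.72487385 -2.38062402]
pos [ 0.5226 -0.1077  0.0588] yaw 4.86 -> shift [0.0058 0.0002 0.0166] turn [ 0.0005  0.0001 -0.0004] yaw 4.93
```

>>> send_rows --targets '[[[0.004,0,0.004],[0,0,0]],[[0.004,0,0.009],[0,0,0]],[[0.004,0,0.012],[0,0,0]],[[0.004,0,0.014],[0,0,0]],[[0.004,0,0.014],[0,0,0]]]'

```text
clock: 39.45
tool_pos: [0.5219, -0.1064, 0.054]
eef_rot: [0.676, 0.736, 0.0, 0.0]
contact_force: [-0.6, 0.8, 0.0]
opening: 0.655
finger_force: 30.0
```

```bash
python3 - <<'E'
from h import *
s=get_state();print(s["opening"],s["finger_force"],s["contact_force"])
plan((.5225,-.106,.0538),4.93)
E
```

```text
0.6553104954724948 29.981528409616658 [-0.63541378  0.79555431  0.00884782]
pos [ 0.5219 -0.1064  0.054 ] yaw 4.87 -> shift [0.0012 0.0021 0.0006] turn [ 0.0001  0.     -0.0004] yaw 4.93
```

Contact made, so I release and go up.

>>> send_rows --targets '[[[0.001,0.002,0.001],[0,0,0]],[[0.001,0.002,0.001],[0,0,0]]]'

```text
clock: 39.7
tool_pos: [0.522, -0.1064, 0.0539]
eef_rot: [0.677, 0.736, -0.0, -0.0]
contact_force: [-1.0, -0.8, 5.5]
opening: 0.658
finger_force: 30.0
```

>>> send_rows --targets '[[[0,0,0],[0,0,0]],[[0,0,0],[0,0,0]],[[0,0,0],[0,0,0]],[[0,0,0],[0,0,0]],[[0,0,0],[0,0,0]],[[0,0,-0.1],[0,0,0]],[[0,0,-0.25],[0,0,0]],[[0,0,-0.45],[0,0,0]],[[0,0,-0.6],[0,0,0]],[[0,0,-0.6],[0,0,0]],[[0,0,-0.6],[0,0,0]],[[0,0,-0.6],[0,0,0]]]' --fingers 1

```text
clock: 41.2
tool_pos: [0.5213, -0.106, 0.232]
eef_rot: [0.676, 0.737, -0.001, -0.001]
contact_force: [0.8, -0.2, 0.1]
opening: 1.001
finger_force: 0.0
```

```bash
python3 - <<'E'
from h import *
p=look("wrist"); tray(p)
blob(p,(240,400,100,290),lambda H,S,V:(S>130)&((H<10)|(H>170)),.12,"cap")
plan((.34,.24,.28),0); plan((.5,.1,.28),0)
E
```

```text
hole 4005.0 rect [514.5 -16.5] [78.9 79.1] 50.3 ell [514.3 -16.7] [78.7 79.1]
cap px [301 208] [343 251] ell [ 522.2 -106.5] [36.4 38.9] circ [ 522.2 -106.4] 39.4
pos [ 0.5214 -0.106   0.232 ] yaw 4.87 -> shift [ 1.2007 -0.5051 -0.1575] turn [-0.001  -0.0002  0.0271] yaw 0.0
pos [ 0.5214 -0.106   0.232 ] yaw 4.87 -> shift [ 0.6904 -0.0133 -0.1593] turn [-0.001  -0.0002  0.0271] yaw 0.0
```

White is within 1 mm of its ring centre. Now the tube.

>>> send_rows --targets '[[[0.2,-0.08,-0.2],[0,0,0]],[[0.4,-0.15,-0.2],[0,0,0]],[[0.6,-0.22,-0.2],[0,0,0]],[[0.8,-0.3,-0.2],[0,0,0]],[[0.98,-0.36,-0.2],[0,0,0]]]'

```text
clock: 41.88
tool_pos: [0.3963, 0.1618, 0.2929]
eef_rot: [0.677, 0.736, -0.001, -0.0]
contact_force: [0.8, 0.9, -0.5]
opening: 0.999
finger_force: 0.0
```

>>> send_rows --targets '[[[0.2,-0.02,0],[0,0,0]],[[0.2,-0.02,0],[0,0,0]],[[0.2,-0.02,0],[0,0,0]],[[0.2,-0.02,0],[0,0,0]],[[0.2,-0.02,0],[0,0,0]]]'

```text
clock: 42.5
tool_pos: [0.387, 0.2182, 0.2933]
eef_rot: [0.678, 0.735, -0.0, 0.0]
contact_force: [-0.9, -1.0, -0.8]
opening: 1.0
finger_force: 0.0
```

```bash
python3 - <<'E'
from h import *
p=look("wrist","w12"); T=tool(); print(T[:3,3])
M=np.linalg.inv(p["cam_to_world"])
for z in (0,.114):
    c=M@[.332,.282,z,1]; print("exp",p["fx"]*c[0]/c[2]+p["cx"],p["fy"]*c[1]/c[2]+p["cy"])
h=cv2.cvtColor(p["img"],cv2.COLOR_BGR2HSV).astype(int)[:280]
m=((h[...,1]<35)&(h[...,2]>60)).astype(np.uint8); nb,l,st,ce=cv2.connectedComponentsWithStats(m)
for i in range(1,nb):
    if st[i,4]>150: print(st[i],ce[i])
cv2.imwrite("pics/w12c.png",p["img"][60:280,60:380])
E
```

```text
[0.38696914 0.21853338 0.29338058]
exp 284.4410827797286 149.8878479594943
exp 272.3685846689234 149.23548832229704
[   0    0  137   28 2279] [68.62527424 11.22422115]
[258 131  39  31 925] [276.84540541 146.69405405]
[175 170  50  50 928] [199.76077586 181.79525862]
[   0  211  166   69 7823] [ 87.08947974 241.28019941]
[360 271  68   9 530] [392.87735849 275.22830189]
```

```bash
python3 - <<'E'
from h import *
p=look("wrist"); c=cast(p,(273.5,146.5),.114)[0]; print(c); plan((*c,.20),4.93)
E
```

```text
[0.33296602 0.28508667]
pos [0.3869 0.2188 0.2934] yaw 4.75 -> shift [ 0.2353 -0.1608  0.3113] turn [-0.      0.0001 -0.001 ] yaw 4.93
```

>>> send_rows --targets '[[[0.235,-0.16,0.1],[0,0,-0.001]],[[0.235,-0.16,0.31],[0,0,-0.001]],[[0.235,-0.16,0.31],[0,0,-0.001]],[[0.235,-0.16,0.31],[0,0,-0.001]],[[0.235,-0.16,0.31],[0,0,-0.001]],[[0.235,-0.16,0.31],[0,0,-0.001]],[[0.235,-0.16,0.31],[0,0,-0.001]]]'

```text
clock: 43.48
tool_pos: [0.3334, 0.2859, 0.2011]
eef_rot: [0.676, 0.737, 0.001, 0.0]
contact_force: [0.5, -0.1, -0.8]
opening: 1.0
finger_force: 0.0
```

```bash
python3 - <<'E'
from h import *
p=look("wrist"); cv2.imwrite("pics/w13.png",p["img"])
h=cv2.cvtColor(p["img"],cv2.COLOR_BGR2HSV).astype(int)
m=((h[...,1]<35)&(h[...,2]>60)); m[285:]=0; m[:,:240]=0; m[:,400:]=0; m=m.astype(np.uint8); nb,l,st,ce=cv2.connectedComponentsWithStats(m)
for i in range(1,nb):
    if st[i,4]>150: print(st[i],ce[i])
print(h[225,295:350:3,1],h[225,295:350:3,2]); print(h[180:290:4,321,1],h[180:290:4,321,2])
blob(p,(240,400,120,285),lambda H,S,V:(S<35)&(V>60),.114,"tube")
plan((.333,.2851,.058),4.93)
E
```

```text
[272   0  52  29 505] [301.61188119  13.04554455]
[ 362  145   38   88 1899] [385.21379674 189.59031069]
[240 196   9  80 483] [243.35403727 229.6873706 ]
[ 250  199  105   85 5232] [298.70699541 245.48776758]
[35 33 36 22 17 18 23 24 23 22 23 19 20 30 35 35 36 36 35] [231 230 229 139 148 159 188 206 211 208 190 164 155 164 230 230 231 231
 230]
[35 35 37 35 40 31 25 23 22 22 20 23 20 20 20 20 22 28 26 33 33 33 35 34
 33 34 40 40] [230 230 230 230 225 214 153 153 154 152 191 208 181 188 196 178 154 146
 154 231 230 230 230 230 230 230 223 134]
tube px [240 191] [365 284] ell [313.8 278.5] [ 77.7 102.3] circ [317.9 280.2] 119.2
pos [0.3332 0.2859 0.201 ] yaw 5.0 -> shift [-0.0028 -0.0015  0.4765] turn [ 0.0004 -0.0002  0.0004] yaw 4.93
```

```bash
python3 - <<'E'
from h import *
p=look("wrist"); f=lambda H,S,V:(S<31)&(V<222)
blob(p,(280,365,180,282),f,.114,"tube")
M=np.linalg.inv(p["cam_to_world"])
for z in (0,.105,.114):
  for d in (-.017,0,.017):
    c=M@[.333+d,.2851+d,z,1]; print(z,d,round(p["fx"]*c[0]/c[2]+p["cx"],1),round(p["fy"]*c[1]/c[2]+p["cy"],1))
E
```

```text
tube px [302 200] [336 253] ell [331.2 292.1] [26.8 45.2] circ [330.7 293.2] 43.9
0 -0.017 304.5 225.7
0 0 320.6 212.4
0 0.017 337.0 198.8
0.105 -0.017 298.5 252.4
0.105 0 320.4 234.6
0.105 0.017 342.9 216.2
0.114 -0.017 297.8 255.6
0.114 0 320.4 237.3
0.114 0.017 343.7 218.3
```

>>> send_rows --targets '[[[-0.004,-0.004,0.08],[0,0,0]],[[-0.004,-0.004,0.2],[0,0,0]],[[-0.004,-0.004,0.32],[0,0,0]],[[-0.004,-0.004,0.42],[0,0,0]],[[-0.004,-0.004,0.465],[0,0,0]],[[-0.004,-0.004,0.475],[0,0,0]],[[-0.004,-0.004,0.475],[0,0,0]],[[-0.004,-0.004,0.475],[0,0,0]]]'

```text
clock: 44.58
tool_pos: [0.3321, 0.2849, 0.0586]
eef_rot: [0.675, 0.737, 0.001, -0.0]
contact_force: [-0.3, 0.3, 1.5]
opening: 0.997
finger_force: 0.0
```

>>> send_rows --targets '[[[0,0,0],[0,0,0]],[[0,0,0],[0,0,0]],[[0,0,0],[0,0,0]],[[0,0,0],[0,0,0]],[[0,0,0],[0,0,0]],[[0,0,0],[0,0,0]],[[0,0,0],[0,0,0]],[[0,0,0],[0,0,0]],[[0,0,0],[0,0,0]],[[0,0,0],[0,0,0]]]' --fingers 0.1 --newtons 15

```text
clock: 45.82
tool_pos: [0.3317, 0.2846, 0.0579]
eef_rot: [0.675, 0.737, 0.0, 0.0]
contact_force: [0.3, 0.3, 0.0]
opening: 0.374
finger_force: 15.0
```

```bash
python3 - <<'E'
from h import *
s=get_state();print(s["opening"],s["finger_force"],s["contact_force"]); plan((.5148,-.0163,.18),4.93)
E
```

```text
0.37370722802364953 14.994949819520116 [0.26884681 0.28821173 0.00839044]
pos [0.3317 0.2846 0.0579] yaw 5.04 -> shift [-1.0526  0.5201 -0.4068] turn [ 0.     -0.      0.0006] yaw 4.93
```

>>> send_rows --targets '[[[0,0,-0.08],[0,0,0]],[[0,0,-0.2],[0,0,0]],[[0,0,-0.34],[0,0,0]],[[-0.05,0.02,-0.45],[0,0,0]],[[-0.15,0.07,-0.5],[0,0,0]],[[-0.27,0.13,-0.5],[0,0,0]],[[-0.4,0.2,-0.5],[0,0,0]],[[-0.53,0.26,-0.5],[0,0,0]],[[-0.66,0.33,-0.5],[0,0,0]],[[-0.79,0.39,-0.5],[0,0,0]],[[-0.9,0.44,-0.5],[0,0,0]],[[-0.98,0.48,-0.5],[0,0,0]]]'

```text
clock: 47.32
tool_pos: [0.5012, 0.0023, 0.2077]
eef_rot: [0.676, 0.737, -0.0, 0.0]
contact_force: [-0.2, 0.7, -0.8]
opening: 0.383
finger_force: 15.0
```

>>> send_rows --targets '[[[-0.05,0.03,0],[0,0,0]],[[-0.072,0.04,0],[0,0,0]],[[-0.072,0.04,0],[0,0,0]],[[-0.072,0.04,0],[0,0,0]],[[-0.072,0.04,0],[0,0,0]]]'

```text
clock: 47.95
tool_pos: [0.5145, -0.0152, 0.208]
eef_rot: [0.675, 0.738, 0.0, -0.0]
contact_force: [0.1, -0.9, -0.6]
opening: 0.379
finger_force: 15.0
```

```bash
python3 - <<'E'
from h import *
s=get_state();print(s["opening"],s["finger_force"],s["contact_force"]); plan((.5147,-.0163,.066),4.93)
E
```

```text
0.379138442246362 14.995729001238942 [ 0.10083131 -0.85052237 -0.59088694]
pos [ 0.5145 -0.0152  0.208 ] yaw 5.13 -> shift [-0.0038  0.0005  0.4735] turn [-0.     -0.0001  0.0011] yaw 4.93
```

>>> send_rows --targets '[[[-0.003,0,0.08],[0,0,0]],[[-0.003,0,0.2],[0,0,0]],[[-0.003,0,0.3],[0,0,0]],[[-0.003,0,0.39],[0,0,0]],[[-0.003,0,0.445],[0,0,0]],[[-0.003,0,0.468],[0,0,0]],[[-0.003,0,0.468],[0,0,0]],[[-0.003,0,0.468],[0,0,0]],[[-0.003,0,0.468],[0,0,0]]]'

```text
clock: 49.08
tool_pos: [0.5154, -0.017, 0.0682]
eef_rot: [0.675, 0.738, 0.001, 0.0]
contact_force: [0.4, -0.4, -0.3]
opening: 0.379
finger_force: 15.0
```

```bash
python3 - <<'E'
from h import *
s=get_state();print(s["contact_force"]); plan((.5147,-.0163,.0629),4.93)
E
```

```text
[ 0.44710288 -0.41149054 -0.34062349]
pos [ 0.5154 -0.017   0.0682] yaw 5.04 -> shift [ 0.0024 -0.002   0.0177] turn [0.0004 0.     0.0006] yaw 4.93
```

>>> send_rows --targets '[[[0.001,-0.002,0.005],[0,0,0]],[[0.001,-0.002,0.01],[0,0,0]],[[0.001,-0.002,0.014],[0,0,0]],[[0.001,-0.002,0.016],[0,0,0]],[[0.001,-0.002,0.017],[0,0,0]],[[0.001,-0.002,0.017],[0,0,0]]]'

```text
clock: 49.82
tool_pos: [0.5142, -0.0168, 0.0629]
eef_rot: [0.675, 0.738, 0.0, 0.0]
contact_force: [-2.0, -0.6, 5.3]
opening: 0.38
finger_force: 15.0
```

Seated. Release, retreat upward, and take the final look.

>>> send_rows --targets '[[[0,0,0],[0,0,0]],[[0,0,0],[0,0,0]],[[0,0,0],[0,0,0]],[[0,0,0],[0,0,0]],[[0,0,0],[0,0,0]],[[0,0,-0.08],[0,0,0]],[[0,0,-0.2],[0,0,0]],[[0,0,-0.4],[0,0,0]],[[0,0,-0.6],[0,0,0]],[[0,0,-0.8],[0,0,0]],[[-0.2,0,-0.8],[0,0,0]],[[-0.2,0,-0.8],[0,0,0]]]' --fingers 0.8

```text
clock: 51.32
tool_pos: [0.5193, -0.0826, 0.3027]
eef_rot: [0.679, 0.734, -0.001, 0.001]
contact_force: [0.2, -1.1, -1.2]
opening: 0.802
finger_force: 0.0
```

```bash
python3 - <<'E'
from h import *
p=look("wrist"); s=look("scene"); d=look("side"); print(tool()[:3,3]); tray(p)
a=cv2.resize(p["img"][0:300,120:520],(800,600))[:, :]
cv2.imwrite("pics/final.png",np.vstack([np.hstack([cv2.resize(p["img"][0:300,150:450],(400,300)),cv2.resize(s["img"][170:290,230:390],(400,300))]),np.hstack([cv2.resize(d["img"][200:320,290:450],(400,300)),np.zeros((300,400,3),np.uint8)])]))
E
```

```text
[ 0.51902202 -0.07575394  0.30206007]
hole 2749.5 rect [514.4 -16.3] [78.3 79. ] 49.6 ell [514.4 -16.6] [78.6 79.1]
hole 2270.0 rect [611.1  -7.6] [ 88.5 113.9] 5.3 ell [614.   -7.7] [103.8 120.7]
hole 3225.5 rect [506.6  72.5] [78.2 79.1] 53.0 ell [506.7  72.7] [78.5 79.1]
```

View pics/final.png

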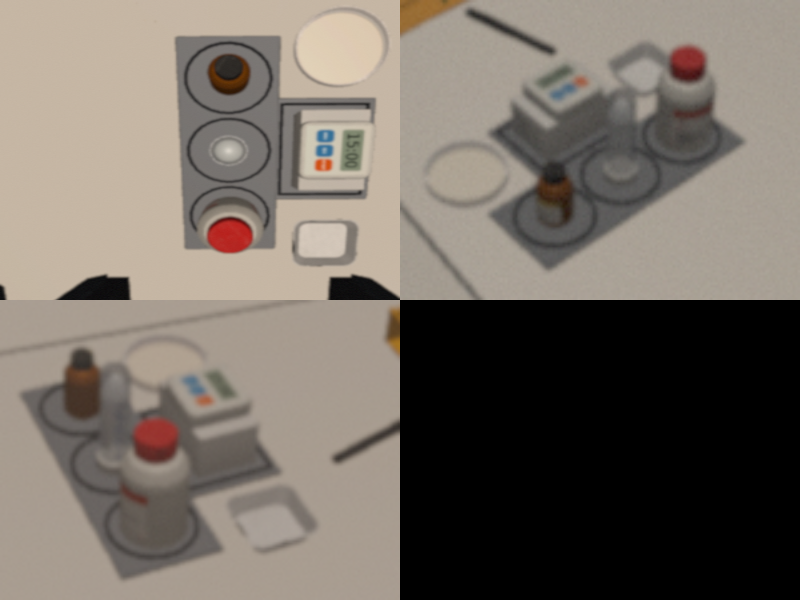

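All three stand upright in their rings: brown at (229,73), tube (228,150), white (230,225) in the top-left panel. The timer is square on the carton, and the dish and boat have not moved. A quick numeric check of the timer centring before handing in.

```bash
python3 - <<'E'
from h import *
p=look("wrist"); f=lambda u,v:(150+u*.75,v)
print("timer L,R",cast(p,[f(300,149),f(373,149)],.070)*1000,"carton near,far",cast(p,[f(330,108),f(330,190)],.055)*1000,"timer far,near",cast(p,[f(330,120),f(330,178)],.070)*1000,"carton L",cast(p,[f(297,149)],.055)*1000)
print("tube",cast(p,f(228.5,150),.114)*1000, get_state()["clock"])
E
```

```text
timer L,R [[575.69082326  -1.35024948]
 [639.62312122   4.34574814]] carton near,far [[598.38221359  47.66452416]
 [612.53684569 -47.71135255]] timer far,near [[597.24573553  32.79657775]
 [606.89409915 -32.21543618]] carton L [[575.2663308   -1.24207426]]
tube [[513.23149991  -8.35552377]] 51.525
```

```bash
python3 -c "
from plant import *
print(finish_job())"
```

```text
the job is handed in; nothing more can be done
None
```

The job is handed in at about 52 s: brown bottle, tube and white bottle stand upright in their rings, the carton is flat and square in the pocket with the timer centred on it to about 1–2 mm, and the dish and boat were left alone; I placed the carton and timer before the bottles and tube, because the gripper would have hit a standing tube.

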